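Shut a brass mount in a hinged holding frame and turn it over onto the soldering board

TASK

Get the brass mount ready for soldering on its back: lay it in the nest of the open holding frame with its hub up, swing the leaf down over it and press until the spring catch snaps home. Then turn the shut frame over: stand it on its hinge end, let go, take a fresh grip and lay it upside down in the middle of the charred soldering board, all its feet on the board, with the mount still shut inside; leave the other tools where they lie.

Things in the scene. Friction and masses are not known exactly. Their poses are not given: they have to be found in the camera images.
- frame_mid (a point): Centre of the holding frame: a loose steel clamshell 120 mm long (x, towards the hinge end), 66 wide (y), 44 high (z, floor side to leaf side), 0.67 kg with leaf. Its long sides are plain flat cheeks (y = +-33 mm), good to grip across. Feet on both edges: it stands flat either way up, and on its flat hinge end (x = +60 mm); from the other end, when shut, the leaf's tab sticks out 30 mm.
- nest (a point): Centre of the nest's floor inside the frame, 8 mm below frame_mid (14 mm above the surface), axes as the frame's. Floor with a window, 50 mm wide (y) between the cheeks (8 mm thick, tops 26 to 30 mm above this floor) and 72 mm long (x) between end stops 4.5 mm high.
- frame_hinge (a point): Middle of the leaf's hinge axis: in the frame at x = +52, z = +1.5 mm from frame_mid; the axis runs along the frame's y.
- leaf (a joint): Angle of the frame's dark steel leaf: 0 shut (parallel to the floor, lying from the hinge towards the frame's -x), 1.57 upright, 2.65 rad at most, leaning out over the hinge end. Stays where it is left (0.08 Nm). The leaf is 46 mm wide, 6 thick, with a 41 x 37 mm window for the mount's hub; shut, it clears the flange by 1.5 mm.
- catch (a joint): Spring catch at the frame's end opposite the hinge: two hooked prongs on one sliding bar; 0 home, 0.006 m pushed back. The leaf pushes it back in the last 20 mm of the tab's way down, against 3 to 6 N at the tab; with the leaf fully down it springs home over the leaf and holds it (1.5 mm of play).
- leaf_tab (a point): Grip point of the leaf's tab, a tongue 18 mm wide (along its y, the hinge direction), 6 thick, 42 long, on the free end of the leaf. The point is 131 mm from the hinge axis, 11 mm short of the tab's round end, 31 mm beyond the wide part of the leaf; its x axis points along the leaf to the hinge. With the leaf shut it is 79 mm from the frame's centre (x = -79 mm), 23.5 mm above the surface.
- mount_hub (a point): The brass mount: a loose oblong flange 64 (x) x 42 (y) x 5 mm with a round hub, 26 mm across and 20 high, on its middle; 25 mm high in all, 0.16 kg. This point is on the hub's axis, 15 mm above the flange's underside, 10 mm below the hub's top; z is up through the hub. Either end of the flange may point to the hinge.
- board_top (a point): Centre of the top of the charred brown soldering board, a fixed flat block 115 x 112 mm and 29 mm high; x and y along its sides.
- tweezers: Steel tweezers, 116 mm long, a bystander, to be left alone.
- pencil: Pencil, 107 mm long, a bystander, to be left alone.
- nippers: Small nippers, 85 mm long, a bystander, to be left alone.
- lever_press: Black lever press, fixed equipment to keep clear of: 220 x 190 mm on the bench beside the soldering board's left, its body 210 mm high, its upright column 370 mm, its lever with a ball knob slanting up to 450 mm, over the corner nearest the board. Origin: centre of its base.
- wood_rest: Brown wooden bench rest, fixed, 130 x 260 mm, 30 to 54 mm high, lying lengthwise ahead of the robot between the frame's side (right) and the board's side (left). Origin: centre of its underside. Beyond the board side, a red bin hangs from x = 0.66 m, 74 mm above the bench; on the right, a shelf from x = 0.61 m, 415 mm up, and a vice 91 mm high at x below 0.38 m.

How it is judged:
By the outcome, as a careful person would: the job done as asked, in the order asked, and still so for the second after the job is handed in, with the robot touching nothing.
It also fails if it takes over 72 s, if anything falls off the work surface, if the arm or the gripper's body presses on something with over 40 N, if the wrist force passes 120 N, or if a joint passes its speed limit or range.

ROBOT

A 6-joint arm with a two-finger parallel gripper is mounted at the origin on a cart in front of the work surface, level with it; the furniture and walls round the work are solid. World frame = base frame: x ahead of the robot, y to its left, z up, the work surface at z = 0. Lengths are in mm, angles in rad, forces in N, time in s.
With the tool pointing down it reaches from about 350 to 775 mm from the base axis. Payload 7.3 kg.
Tool frame: the origin (TCP) lies at the very end of the fingers, on their centre line; the grasp point (between the pads) lies 19 mm behind it; z points along the fingers, y is the line along which they close (so a half turn about z gives the same grasp; the last joint's range is limited). The gripper opens to 92 mm and grips with 3 to 60 N. Pads are 19 mm wide; open, the fingers measure 130 mm over their backs; the gripper's body (75 mm by 190 mm) begins 47 mm behind the grasp point.
Start: joints at [-1.298, 0.342, 1.524, -0, 1.275, -0.146], TCP at [213.523, -479.638, 226.741] pointing down, gripper open.
Joint ranges: [-2.53, 2.53], [-0.77, 2.02], [0.04, 2.7], [-1, 4.14], [0.28, 2.66], [-3.11, 3.11]. Speed limits (rad/s): [2.57, 2.57, 3.14, 3.14, 3.14, 3.14].

INTERFACE

Orientations are given as [roll, pitch, yaw] about the fixed x, y, z axes, in that order (R = Rz(yaw) Ry(pitch) Rx(roll)).
In Python, from plant import bot gives the robot as it stands.
- The arm moves only by the tool jog_arm, never from a script. Its argument "targets" is a list of rows, each an object with "xyz": the shift along the tool's x, y, z as a fraction of full scale, a list of three; "spin": the turn about the tool's z as a fraction of full scale. In form: [{"xyz": [x, y, z], "spin": spin}, ...]. A call has exactly 10 rows; each row shifts and turns the commanded pose from where the row before left it, along the tool's axes as they then stand; what a row does not reach is not made up. Full scale, the value 1, is 80 mm for a shift and 0.1 rad for a turn. A row lasts 1/8 s, in which the tool goes at most 62.5 mm and 10.7 degrees, less where a joint would pass 70% of its speed; a pose out of reach is approached as far as the arm can. A call with a number of a shift or a turn outside -1 to 1 is refused whole. A call with a gripper value outside its range is refused whole. "gripper" is the opening in per cent of the stroke, from 0 (shut) to 100 (fully open), set as the call begins (left out, the last holds). The fingers move at their own pace and stop on an object; the grip force is fixed at half the most. Time passes only in rows, so rows that do not move let the fingers close, or fill a call up. It gives the time, the measured TCP pose, the force, the opening and the grip force at its end, in the units of the state.
- bot.get_obs(): the state, without advancing time (a new reading comes with each control period).
- bot.capture(name): name is "side" or "top"; returns the picture (480x640x3 uint8, blue, green, red); there is no depth.
- bot.get_calibration(name): a dict with "vfov" (degrees; the focal length in pixels is half the picture's height over the tangent of half this angle, whatever the lens; pixels are square), "cx", "cy" (the principal point, pixels), "k1" (the pictures are not rectified: a ray, as slopes to the right and down, at radius r is drawn at 1 + k1 r^2 times it, then the intrinsics apply), "eye" and "rotation" of the camera in the world. Camera axes: x right, y down, z forward; pixel columns grow to the right and rows downward; lengths in mm; the calibration is good to about 2 mm. A picture is of the moment at which its call begins. get_calibration takes no time and is no camera call.
- bot.close_job(): hands the job in; it is judged then, once.
The state is a dict: "time": time; "joint_positions": joint angles; "dq": joint speeds; "tau": joint torques, N m; "tool_pos": TCP position; "tcp_rot": TCP orientation; "contact_force": force on the tool from outside, world axes, zero at the start; "moment": the same for the moment, N m; "grip_width": finger opening in mm; "finger_force": force on a finger pad.
Only numpy, scipy, OpenCV 4.12 (cv2) and the standard library are available. Lean on these libraries where they do the work, as an engineer would, in place of code of your own. Each camera call takes 0.05 s, during which the arm holds its last target. There are 200 camera calls.

## Working session

There is one attempt and no reset: what is moved stays moved. The work goes in short steps, Python scripts to look and compute and a tool call to move; the robot and the scene stay as the last step left them, time stands still between calls to the robot, and variables do not carry over. Pictures are saved under pics/ and viewed, at most 10 in all, crops included, and the job is handed in when it is done.

Besides the shell and the picture viewer there is one more tool, called after ">>>" as name(argument=value, ...) on one line, values as JSON. jog_arm: Moves the arm, as the interface text tells. Shift numbers are shares of 80 mm and turn numbers shares of 0.1 rad, none past 1 either way. Its arguments: {"type":"object","properties":{"targets":{"type":"array","items":{"type":"object","properties":{"xyz":{"type":"array","items":{"type":"number"}},"spin":{"type":"number"}}}},"gripper":{"type":"number"}},"required":["targets"]}

```bash
ls; mkdir -p pics
python3 - <<'E'
from plant import bot
import cv2
for n in("side","top"):
    cv2.imwrite(f"pics/{n}0.png",bot.capture(n)); print(n,bot.get_calibration(n))
o=bot.get_obs();print(o)
E
```

```text
pics
side {'vfov': 49.659968156288514, 'cx': 316.7729720851382, 'cy': 238.3448322795284, 'k1': -0.00896632160435816, 'eye': array([ 558.08023574, -900.21856909,  753.3990361 ]), 'rotation': array([-2.20094965,  0.01670485,  0.0258761 ])}
top {'vfov': 44.096300602535514, 'cx': 330.0835068837626, 'cy': 241.88292879548933, 'k1': -0.15439164052204032, 'eye': array([ 286.2233928 ,   21.27953051, 1407.34517347]), 'rotation': array([-2.97590092e+00,  3.86120180e-04, -1.58078549e+00])}
{'time': 0.1, 'joint_positions': array([-1.29799827e+00,  3.42630662e-01,  1.52491254e+00, -1.41365117e-05,
        1.27541744e+00, -1.45973319e-01]), 'dq': array([ 7.73837845e-05, -1.67040562e-03, -3.22474314e-03,  1.93390158e-04,
       -1.36581683e-04, -4.85848844e-04]), 'tau': array([ 2.10190083e-03, -4.32003665e+01, -2.44694388e+01,  7.19562708e-02,
        5.26588317e-02, -5.67088205e-05]), 'tool_pos': array([ 213.41474757, -479.2656529 ,  226.12921046]), 'tcp_rot': array([-3.14023724e+00, -1.85607062e-04,  4.18775372e-01]), 'contact_force': array([ 0.134074  , -0.48770261, -0.14902386]), 'moment': array([-0.00500777,  0.03489323,  0.00552498]), 'finger_force': 0.0, 'grip_width': 91.6592069128949}
```

View pics/side0.png

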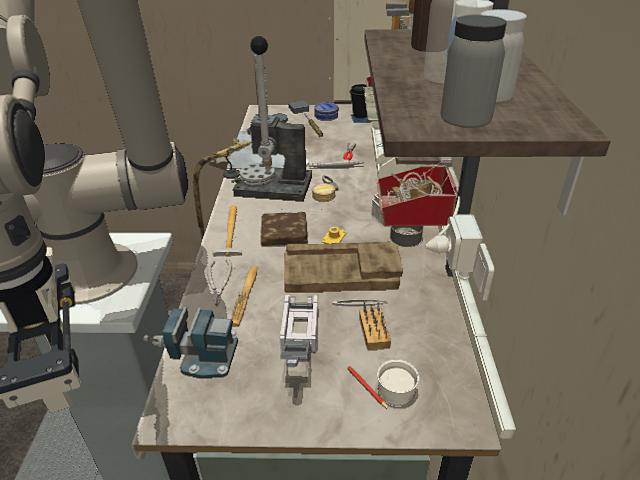

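View pics/top0.png

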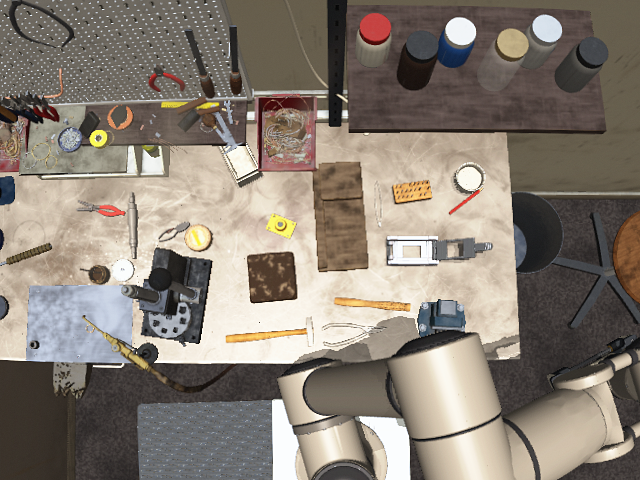

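Side view: frame at about (300,325), leaf leaning towards the camera with its tab at (295,395). The mount is at (333,235) and the board at (285,228). Top view: frame (412,250), hinge end to the right, tab (487,247), mount (281,225), board (272,277). Next I'll look closer with one composite.

```bash
cat > h.py <<'E'
import numpy as np, cv2
from scipy.spatial.transform import Rotation as Ro
from scipy.optimize import least_squares
from plant import bot
def cam(n):
    c=bot.get_calibration(n); return c,Ro.from_euler('xyz',c['rotation']).as_matrix(),240/np.tan(np.radians(c['vfov']/2))
def ray(n,uv):
    c,R,f=cam(n); d=(np.array(uv,float)-[c['cx'],c['cy']])/f
    p=d.copy()
    for _ in range(20): p=d/(1+c['k1']*(p@p))
    return np.array(c['eye']),R@np.r_[p,1]
def atz(n,uv,z):
    e,d=ray(n,uv); return e+d*(z-e[2])/d[2]
def proj(n,P):
    c,R,f=cam(n); q=(np.atleast_2d(P)-c['eye'])@R; s=q[:,:2]/q[:,2:]
    return s*(1+c['k1']*(s**2).sum(1,keepdims=True))*f+[c['cx'],c['cy']]
def tri(a,b):
    e1,d1=ray("top",a);e2,d2=ray("side",b)
    t=np.linalg.lstsq(np.c_[d1,-d2],e2-e1,rcond=None)[0]
    p,q=e1+t[0]*d1,e2+t[1]*d2
    return (p+q)/2,np.linalg.norm(p-q)
def crops(L,name,src):
    out=[]
    for n,x,y,w in L:
        h=w*3//4; im=cv2.resize(src[n][y:y+h,x:x+w],(400,300),interpolation=cv2.INTER_CUBIC); s=400/w
        for k in range((-x)%10,w,10):
            cv2.line(im,(int(k*s),0),(int(k*s),5),(0,0,255),1)
            if (x+k)%20==0: cv2.putText(im,str(x+k),(int(k*s),14),0,.33,(0,0,255))
        for k in range((-y)%10,h,10):
            cv2.line(im,(0,int(k*s)),(5,int(k*s)),(0,0,255),1); cv2.putText(im,str(y+k),(6,int(k*s)+4),0,.33,(0,0,255))
        out.append(im)
    while len(out)%2: out.append(out[-1]*0)
    cv2.imwrite(name,np.vstack([np.hstack(out[i:i+2]) for i in range(0,len(out),2)]))
E
python3 - <<'E'
from h import *
s={n:cv2.imread(f"pics/{n}0.png") for n in("top","side")}
crops([("top",380,205,120),("top",240,195,120),("side",250,285,120),("side",250,195,120)],"pics/c1.png",s)
print(proj("top",[[213.4,-479.3,226]]))
E
```

```text
[[578.20585216 371.30198765]]
```

View pics/c1.png

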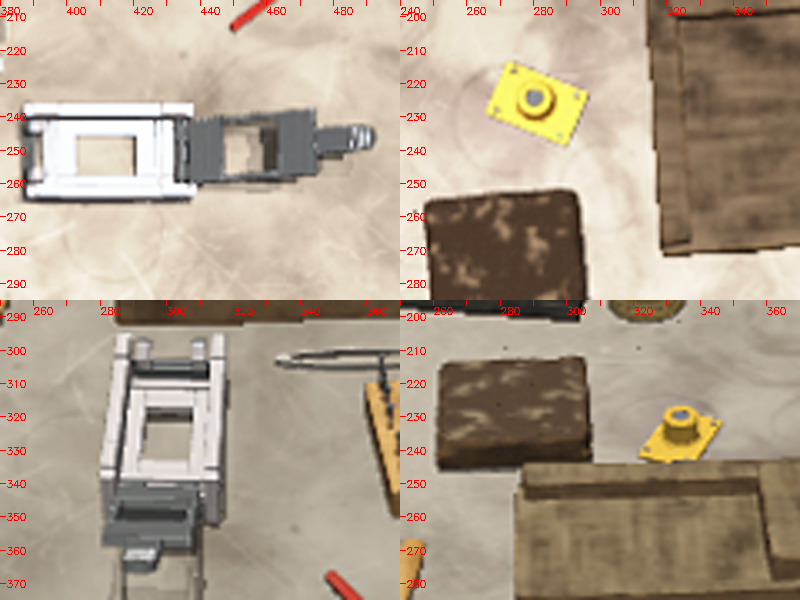

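The crops show the frame's cheek tops at u 386.6–438, v 236–265 in the top view, with the tab end at (491.6,246). In the side view the tab end is at (292,366). The mount's hub top is at top (281.1,224.7) and side (334.3,228.6). The board's corners are visible in the top view.

Run:
```python
from h import *
C=lambda x,y,x0,y0:(x0+x/3.3333,y0+y/3.3333)
print("hubtop",tri(C(137,99,240,195),C(281,112,250,195)))
fl=[atz("top",C(*p,240,195),5) for p in[(112,60),(188,95),(167,147),(88,108)]]
fl=np.array(fl);print("flange",fl.round(1),fl.mean(0))
e=(fl[1]-fl[0]+fl[2]-fl[3]);print("long yaw",np.arctan2(e[1],e[0]),np.linalg.norm(e)/2)
print("fr far/near L,R tri",[tri(C(*a,380,205),C(*b,250,285)) for a,b in[((22,202),(116,33)),((193,197),(100,170)),((22,103),(206,33)),((193,103),(226,170))]])
print("tab",tri(C(373,137,380,205),C(140,264,250,285)))
b=np.array([atz("top",p,29) for p in[C(25,203-200+0,240,255) if 0 else C(25,203,240,195),C(176,190,240,195),(298,299),(250,302)]]);print("board",b.round(1),b.mean(0))
```

```text
hubtop (array([560.79855295, 135.6796301 ,  26.64339023]), np.float64(2.21839242599888))
flange [[593.1 155.6   5. ]
 [566.5 100.3   5. ]
 [528.5 115.5   5. ]
 [557.7 172.8   5. ]] [561.44199134 136.07263656   5.        ]
long yaw -2.03049800968556 62.86911413095969
fr far/near L,R tri [(array([ 459.19132658, -111.84475604,   34.17601258]), np.float64(1.793598141746837)), (array([ 460.07587399, -231.67342069,   40.81836643]), np.float64(0.9950261838048864)), (array([ 521.71813497, -114.41303683,   39.19940169]), np.float64(12.432608988918433)), (array([ 528.49103431, -233.61641019,   43.01195139]), np.float64(4.844571454749693))]
tab (array([ 492.33269939, -346.50689104,   98.09692965]), np.float64(1.0940743382415448))
board [[485.2 214.4  29. ]
 [493.5 107.5  29. ]
 [382.8  95.5  29. ]
 [376.6 207.5  29. ]] [434.51671774 156.20450985  29.        ]
```

Run:
```python
from h import *
im=cv2.imread("pics/top0.png");sd=cv2.imread("pics/side0.png")
hsv=cv2.cvtColor(im,cv2.COLOR_BGR2HSV)
def rect(mask,x,y,w,h,z,nm):
    m=np.zeros_like(mask);m[y:y+h,x:x+w]=mask[y:y+h,x:x+w]
    n,l,s,c=cv2.connectedComponentsWithStats(m);k=1+s[1:,4].argmax()
    v,u=np.nonzero(l==k)
    P=np.array([atz("top",(a,b),z)[:2] for a,b in zip(u,v)]).astype(np.float32)
    r=cv2.minAreaRect(P);print(nm,s[k,4],r)
rect(((hsv[...,0]>22)&(hsv[...,0]<36)&(hsv[...,1]>120)).astype(np.uint8),255,205,50,45,5,"mount")
rect((hsv[...,2]<130).astype(np.uint8),242,245,62,64,29,"board")
g=(515-0, )
for p in[(386.6,235.9),(437.9,235.9),(386.6,265.3),(437.9,264)]: print(atz("top",p,43).round(1))
# wireframe overlay
O={"top":cv2.resize(im,None,fx=4,fy=4,interpolation=2),"side":cv2.resize(sd,None,fx=4,fy=4,interpolation=2)}
def box(c,yaw,X,Y,Z):
    R=Ro.from_euler('z',yaw).as_matrix()
    P=[np.array(c)+R@[a,b,d] for d in Z for b in Y for a in X]
    for n in O:
        q=((proj(n,P)+.5)*4).astype(int)
        for i,j in[(0,1),(2,3),(4,5),(6,7),(0,2),(1,3),(4,6),(5,7),(0,4),(1,5),(2,6),(3,7)]: cv2.line(O[n],tuple(map(int,q[i])),tuple(map(int,q[j])),(0,0,255) if i>3 else (0,160,0),1)
box((493,-172,0),-np.pi/2,(-60,60),(-33,33),(0,42))
box((434.5,155,0),.07,(-57.5,57.5),(-56,56),(0,29))
a=O["top"][225*4:280*4,375*4:475*4];b=O["side"][285*4:360*4,260*4:360*4];c=O["top"][240*4:310*4,235*4:335*4]
d=O["side"][200*4:275*4,230*4:330*4]
cv2.imwrite("pics/c2.png",np.hstack([np.vstack([a[:220],c[:280]]),np.vstack([b[:300],d[:200]])]))
```

```text
mount 373 ((561.9783935546875, 138.61163330078125), (63.80164337158203, 41.182640075683594), 67.4515151977539)
board 2053 ((435.4210510253906, 157.0343780517578), (114.05599212646484, 110.36469268798828), 5.169230937957764)
[ 527.2 -112.9   43. ]
[ 526.1 -234.    43. ]
[ 457.9 -111.2   43. ]
[ 459.5 -231.4   43. ]
```

View pics/c2.png

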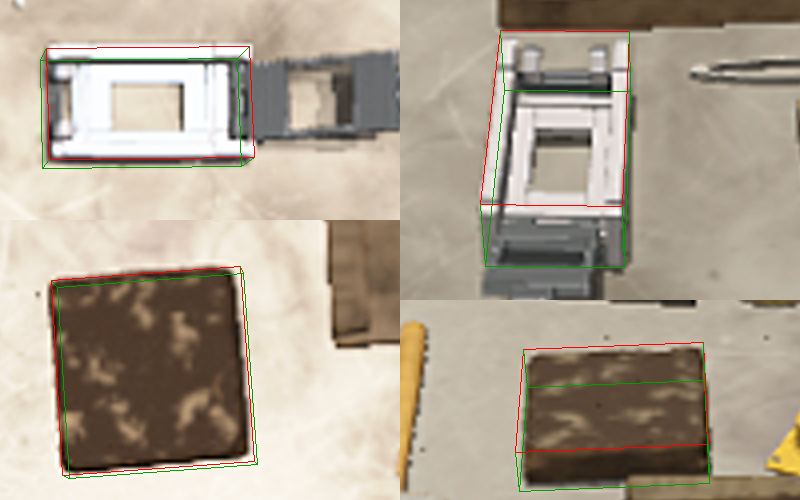

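The overlay shows the red model boxes sitting on the frame and the board to within about 1 px in the top view. The window in the frame's floor is centred at top (411.6,251.9) and side (300.6,325.1).

```bash
cat > plan.py <<'E'
from h import *
def plan(wps,start=None):
    """wps: (x,y,z,yaw,nrows) -> prints rows, each segment split evenly; tool assumed down"""
    o=bot.get_obs(); p=np.array(o['tool_pos']);yaw=o['tcp_rot'][2]
    if start is not None: p=np.array(start[:3]);yaw=start[3]
    k=0
    for x,y,z,ya,n in wps:
        for i in range(n):
            t=(np.array([x,y,z])-p)/(n-i); dy=((ya-yaw+np.pi)%(2*np.pi)-np.pi)/(n-i)
            c,s=np.cos(yaw),np.sin(yaw)
            v=np.round(np.array([c*t[0]+s*t[1], s*t[0]-c*t[1], -t[2]])/80,2); sp=np.round(-dy/.1,2)
            k+=1; print('{"xyz":[%g,%g,%g],"spin":%g},'%(*(v+0.),sp+0.),"" if np.linalg.norm(v)<.785 and abs(sp)<=1 else " !!!",end="\n" if k%10==0 else "")
            v=v*80; p=p+[c*v[0]+s*v[1],s*v[0]-c*v[1],-v[2]]; yaw-=sp*.1
    print("| rows",k,"end",p.round(1),round(yaw,3))
def st():
    o=bot.get_obs(); print(round(o['time'],2),np.round(o['tool_pos'],1),np.round(o['tcp_rot'],3),np.round(o['contact_force'],1),o['grip_width'],o['finger_force'])
E
python3 - <<'E'
from plan import *
print(tri((411.6,251.9),(300.6,325.1)), atz("top",(411.6,251.9),12))
print(atz("top",(160,277),450),atz("top",(281.1,224.7),25))
plan([(561,136.5,235,-.42,12),(561,136.5,60,-.42,4),(561,136.5,7.5,-.42,4)])
E
```

```text
(array([ 494.1793986 , -174.81186137,   11.53488654]), np.float64(1.538735417494531)) [ 493.34907138 -174.89013366   12.        ]
[390.5817915  300.28405992 450.        ] [560.00509394 135.64358679  25.        ]
{"xyz":[0.59,-0.44,-0.01],"spin":0.7}, {"xyz":[0.56,-0.48,-0.01],"spin":0.7}, {"xyz":[0.52,-0.52,-0.01],"spin":0.7}, {"xyz":[0.49,-0.55,-0.01],"spin":0.7}, {"xyz":[0.45,-0.58,-0.01],"spin":0.7}, {"xyz":[0.41,-0.62,-0.01],"spin":0.7}, {"xyz":[0.36,-0.64,-0.01],"spin":0.7}, {"xyz":[0.31,-0.67,-0.01],"spin":0.7}, {"xyz":[0.27,-0.68,-0.01],"spin":0.7}, {"xyz":[0.22,-0.7,-0.01],"spin":0.7}, 
{"xyz":[0.17,-0.72,-0.01],"spin":0.69}, {"xyz":[0.12,-0.73,0],"spin":0.7}, {"xyz":[0,0,0.55],"spin":0}, {"xyz":[0,0,0.55],"spin":0}, {"xyz":[0,0,0.54],"spin":0}, {"xyz":[0,0,0.55],"spin":0}, {"xyz":[0,0,0.16],"spin":0}, {"xyz":[0,0,0.16],"spin":0}, {"xyz":[0,0,0.17],"spin":0}, {"xyz":[0,0,0.16],"spin":0}, 
| rows 20 end [561.  136.6   7.7] -0.42
```

>>> jog_arm(targets=[{"xyz": [0.59, -0.44, -0.01], "spin": 0.7}, {"xyz": [0.56, -0.48, -0.01], "spin": 0.7}, {"xyz": [0.52, -0.52, -0.01], "spin": 0.7}, {"xyz": [0.49, -0.55, -0.01], "spin": 0.7}, {"xyz": [0.45, -0.58, -0.01], "spin": 0.7}, {"xyz": [0.41, -0.62, -0.01], "spin": 0.7}, {"xyz": [0.36, -0.64, -0.01], "spin": 0.7}, {"xyz": [0.31, -0.67, -0.01], "spin": 0.7}, {"xyz": [0.27, -0.68, -0.01], "spin": 0.7}, {"xyz": [0.22, -0.7, -0.01], "spin": 0.7}], gripper=100)

```text
time: 1.35
tool_pos: [503.6, 35.0, 234.5]
tcp_rot: [3.141, 0.0, -0.283]
contact_force: [1.8, -0.9, -0.1]
grip_width: 91.9
finger_force: 0.0
```

>>> jog_arm(targets=[{"xyz": [0.17, -0.72, -0.01], "spin": 0.69}, {"xyz": [0.12, -0.73, 0], "spin": 0.7}, {"xyz": [0, 0, 0.5], "spin": 0}, {"xyz": [0, 0, 0.5], "spin": 0}, {"xyz": [0, 0, 0.5], "spin": 0}, {"xyz": [0, 0, 0.5], "spin": 0}, {"xyz": [0, 0, 0], "spin": 0}, {"xyz": [0, 0, 0], "spin": 0}, {"xyz": [0, 0, 0], "spin": 0}, {"xyz": [0, 0, 0], "spin": 0}], gripper=60)

```text
time: 2.6
tool_pos: [561.9, 136.4, 76.9]
tcp_rot: [-3.14, -0.002, -0.42]
contact_force: [1.1, -0.4, -0.1]
grip_width: 55.0
finger_force: 0.0
```

>>> jog_arm(targets=[{"xyz": [-0.01, 0, 0.22], "spin": 0}, {"xyz": [0, 0, 0.22], "spin": 0}, {"xyz": [0, 0, 0.22], "spin": 0}, {"xyz": [0, 0, 0.2], "spin": 0}, {"xyz": [0, 0, 0], "spin": 0}, {"xyz": [0, 0, 0], "spin": 0}, {"xyz": [0, 0, 0], "spin": 0}, {"xyz": [0, 0, 0], "spin": 0}, {"xyz": [0, 0, 0], "spin": 0}, {"xyz": [0, 0, 0], "spin": 0}])

```text
time: 3.85
tool_pos: [560.4, 136.6, 6.8]
tcp_rot: [-3.142, -0.0, -0.42]
contact_force: [-0.5, -1.0, -1.2]
grip_width: 54.8
finger_force: 0.0
```

>>> jog_arm(targets=[{"xyz": [0, 0, 0], "spin": 0}, {"xyz": [0, 0, 0], "spin": 0}, {"xyz": [0, 0, 0], "spin": 0}, {"xyz": [0, 0, 0], "spin": 0}, {"xyz": [0, 0, 0], "spin": 0}, {"xyz": [0, 0, 0], "spin": 0}, {"xyz": [0, 0, -0.25], "spin": 0}, {"xyz": [0, 0, -0.5], "spin": 0}, {"xyz": [0, 0, -0.6], "spin": 0}, {"xyz": [0, 0, -0.4], "spin": 0}], gripper=0)

```text
time: 5.1
tool_pos: [560.7, 136.6, 148.7]
tcp_rot: [-3.141, -0.001, -0.42]
contact_force: [0.8, 0.7, -1.3]
grip_width: 25.0
finger_force: 30.0
```

Run:
```python
from plan import *
st()
plan([(493.7,-174,150,-.015,9),(493.7,-174,60,0,3)])
s={n:bot.capture(n) for n in("top","side")}
crops([("top",220,175,120),("side",290,130,120)],"pics/c3.png",s)
```

```text
5.1 [560.7 136.6 148.7] [-3.141e+00 -1.000e-03 -4.200e-01] [ 0.8  0.7 -1.3] 25.019373981169505 29.99962717294693
{"xyz":[0.09,0.43,0],"spin":-0.45}, {"xyz":[0.07,0.44,0],"spin":-0.45}, {"xyz":[0.05,0.44,0],"spin":-0.45}, {"xyz":[0.03,0.44,0],"spin":-0.45}, {"xyz":[0.01,0.44,0],"spin":-0.45}, {"xyz":[-0.01,0.44,0],"spin":-0.45}, {"xyz":[-0.02,0.44,-0.01],"spin":-0.45}, {"xyz":[-0.05,0.44,0],"spin":-0.45}, {"xyz":[-0.06,0.44,-0.01],"spin":-0.45}, {"xyz":[0,0,0.38],"spin":-0.05}, 
{"xyz":[0,0,0.37],"spin":-0.05}, {"xyz":[0,0,0.38],"spin":-0.05}, | rows 12 end [ 493.7 -174.4   59.9] -0.0
```

View pics/c3.png

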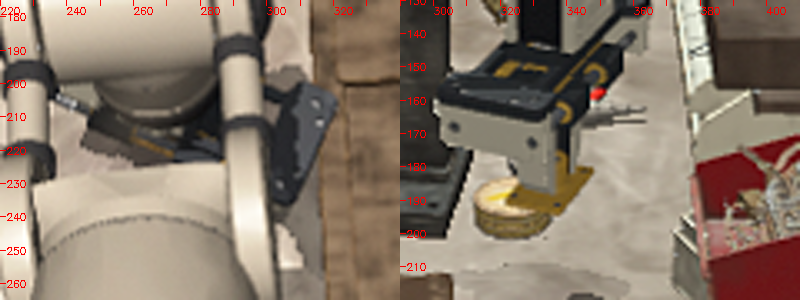

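The mount is held level by the hub, with its flange visible at side (335,187) and aligned with the gripper.

>>> jog_arm(targets=[{"xyz": [0.09, 0.43, 0], "spin": -0.45}, {"xyz": [0.07, 0.44, 0], "spin": -0.45}, {"xyz": [0.05, 0.44, 0], "spin": -0.45}, {"xyz": [0.03, 0.44, 0], "spin": -0.45}, {"xyz": [0.01, 0.44, 0], "spin": -0.45}, {"xyz": [-0.01, 0.44, 0], "spin": -0.45}, {"xyz": [-0.02, 0.44, -0.01], "spin": -0.45}, {"xyz": [-0.05, 0.44, 0], "spin": -0.45}, {"xyz": [-0.06, 0.44, -0.01], "spin": -0.45}, {"xyz": [0, 0, 0.3], "spin": -0.15}])

```text
time: 6.45
tool_pos: [493.3, -177.0, 123.9]
tcp_rot: [3.14, -0.002, -0.002]
contact_force: [0.7, 0.5, -2.0]
grip_width: 25.4
finger_force: 30.0
```

>>> jog_arm(targets=[{"xyz": [0, 0, 0.3], "spin": 0}, {"xyz": [0, 0, 0.3], "spin": 0}, {"xyz": [0, 0, 0.1], "spin": 0}, {"xyz": [0, 0, 0], "spin": 0}, {"xyz": [0, 0, 0.1], "spin": 0}, {"xyz": [0, 0, 0.1], "spin": 0}, {"xyz": [0, 0, 0.1], "spin": 0}, {"xyz": [0, 0, 0.1], "spin": 0}, {"xyz": [0, 0, 0.05], "spin": 0}, {"xyz": [0, 0, 0], "spin": 0}])

```text
time: 7.7
tool_pos: [493.2, -174.3, 32.0]
tcp_rot: [-3.141, 0.001, -0.0]
contact_force: [0.4, 0.6, -1.9]
grip_width: 24.9
finger_force: 30.0
```

>>> jog_arm(targets=[{"xyz": [0, 0, 0.03], "spin": 0}, {"xyz": [0, 0, 0.03], "spin": 0}, {"xyz": [0, 0, 0.03], "spin": 0}, {"xyz": [0, 0, 0.03], "spin": 0}, {"xyz": [0, 0, 0.01], "spin": 0}, {"xyz": [0, 0, 0], "spin": 0}, {"xyz": [0, 0, 0], "spin": 0}, {"xyz": [0, 0, 0], "spin": 0}, {"xyz": [0, 0, 0], "spin": 0}, {"xyz": [0, 0, 0], "spin": 0}])

```text
time: 8.95
tool_pos: [493.4, -174.4, 21.9]
tcp_rot: [3.141, -0.0, -0.0]
contact_force: [-0.9, 0.4, -1.1]
grip_width: 25.3
finger_force: 30.0
```

>>> jog_arm(targets=[{"xyz": [0, 0, 0], "spin": 0}, {"xyz": [0, 0, 0], "spin": 0}, {"xyz": [0, 0, 0], "spin": 0}, {"xyz": [0, 0, 0], "spin": 0}, {"xyz": [0, 0, 0], "spin": 0}, {"xyz": [0, 0, -0.1], "spin": 0}, {"xyz": [0, 0, -0.3], "spin": 0}, {"xyz": [0, 0, -0.6], "spin": 0}, {"xyz": [0, 0, -0.6], "spin": 0}, {"xyz": [0, 0, 0], "spin": 0}], gripper=38)

```text
time: 10.2
tool_pos: [495.5, -175.4, 154.3]
tcp_rot: [3.137, -0.008, -0.0]
contact_force: [-0.7, -1.6, 0.4]
grip_width: 35.0
finger_force: 0.0
```

Run:
```python
from plan import *
plan([(493,-338,145,1.571,16),(493,-338,73,1.571,4)],(493.4,-174.4,150,0))
```

```text
{"xyz":[0,0.13,0],"spin":-0.98}, {"xyz":[-0.01,0.13,0],"spin":-0.98}, {"xyz":[-0.03,0.12,0],"spin":-0.98}, {"xyz":[-0.04,0.12,0],"spin":-0.98}, {"xyz":[-0.05,0.12,0.01],"spin":-0.98}, {"xyz":[-0.06,0.11,0],"spin":-0.98}, {"xyz":[-0.07,0.11,0.01],"spin":-0.98}, {"xyz":[-0.08,0.1,0],"spin":-0.98}, {"xyz":[-0.09,0.09,0.01],"spin":-0.98}, {"xyz":[-0.1,0.08,0],"spin":-0.98}, 
{"xyz":[-0.11,0.07,0.01],"spin":-0.99}, {"xyz":[-0.11,0.06,0],"spin":-0.98}, {"xyz":[-0.12,0.05,0.01],"spin":-0.99}, {"xyz":[-0.12,0.04,0],"spin":-0.98}, {"xyz":[-0.12,0.02,0.01],"spin":-0.99}, {"xyz":[-0.13,0.02,0],"spin":-0.98}, {"xyz":[0,0,0.23],"spin":0}, {"xyz":[0,0,0.22],"spin":0}, {"xyz":[0,0,0.23],"spin":0}, {"xyz":[0,0,0.22],"spin":0}, 
| rows 20 end [ 493.3 -338.    73.2] 1.571
```

>>> jog_arm(targets=[{"xyz": [0, 0.13, 0], "spin": -0.98}, {"xyz": [-0.01, 0.13, 0], "spin": -0.98}, {"xyz": [-0.03, 0.12, 0], "spin": -0.98}, {"xyz": [-0.04, 0.12, 0], "spin": -0.98}, {"xyz": [-0.05, 0.12, 0.01], "spin": -0.98}, {"xyz": [-0.06, 0.11, 0], "spin": -0.98}, {"xyz": [-0.07, 0.11, 0.01], "spin": -0.98}, {"xyz": [-0.08, 0.1, 0], "spin": -0.98}, {"xyz": [-0.09, 0.09, 0.01], "spin": -0.98}, {"xyz": [-0.1, 0.08, 0], "spin": -0.98}], gripper=60)

```text
time: 11.45
tool_pos: [492.3, -276.6, 146.5]
tcp_rot: [-3.14, -0.0, 0.983]
contact_force: [-0.8, -0.1, 0.8]
grip_width: 55.0
finger_force: 0.0
```

>>> jog_arm(targets=[{"xyz": [-0.11, 0.07, 0.01], "spin": -0.99}, {"xyz": [-0.11, 0.06, 0], "spin": -0.98}, {"xyz": [-0.12, 0.05, 0.01], "spin": -0.99}, {"xyz": [-0.12, 0.04, 0], "spin": -0.98}, {"xyz": [-0.12, 0.02, 0.01], "spin": -0.99}, {"xyz": [-0.13, 0.02, 0], "spin": -0.98}, {"xyz": [0, 0, 0], "spin": 0}, {"xyz": [0, 0, 0], "spin": 0}, {"xyz": [0, 0, 0], "spin": 0}, {"xyz": [0, 0, 0], "spin": 0}])

```text
time: 12.7
tool_pos: [493.3, -337.6, 145.2]
tcp_rot: [3.142, 0.0, 1.571]
contact_force: [-0.5, 0.3, -0.4]
grip_width: 55.1
finger_force: 0.0
```

Run:
```python
from plan import *
s={n:bot.capture(n) for n in("top","side")}
crops([("top",380,195,120),("side",250,275,120)],"pics/c4.png",s)
```

```text
(no output)
```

View pics/c4.png

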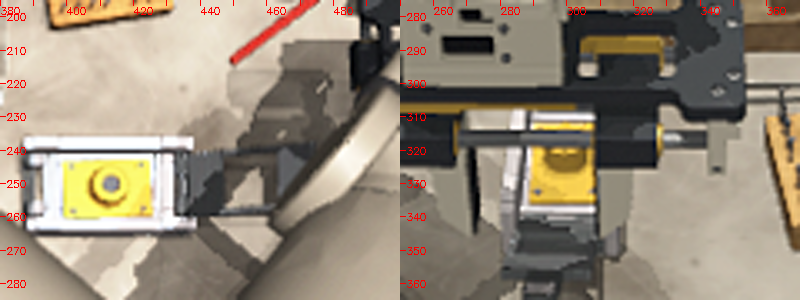

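The mount lies flat in the nest, hub at top (413,250), flange within the stops.

>>> jog_arm(targets=[{"xyz": [0, 0, 0.25], "spin": 0}, {"xyz": [0, 0, 0.25], "spin": 0}, {"xyz": [0, 0, 0.2], "spin": 0}, {"xyz": [0, 0, 0.15], "spin": 0}, {"xyz": [0, 0, 0.05], "spin": 0}, {"xyz": [0, 0, 0], "spin": 0}, {"xyz": [0, 0, 0], "spin": 0}, {"xyz": [0, 0, 0], "spin": 0}, {"xyz": [0, 0, 0], "spin": 0}, {"xyz": [0, 0, 0], "spin": 0}])

```text
time: 14.05
tool_pos: [493.3, -337.9, 73.3]
tcp_rot: [3.141, 0.0, 1.571]
contact_force: [-0.6, 0.6, 0.3]
grip_width: 55.3
finger_force: 0.0
```

>>> jog_arm(targets=[{"xyz": [0, 0, 0], "spin": 0}, {"xyz": [0, 0, 0], "spin": 0}, {"xyz": [0, 0, 0], "spin": 0}, {"xyz": [0, 0, 0], "spin": 0}, {"xyz": [0, 0, 0], "spin": 0}, {"xyz": [0, 0, 0], "spin": 0}, {"xyz": [0, 0, 0], "spin": 0}, {"xyz": [0, 0, 0], "spin": 0}, {"xyz": [0, 0, 0], "spin": 0}, {"xyz": [0, 0, 0], "spin": 0}], gripper=0)

```text
time: 15.3
tool_pos: [493.2, -337.9, 73.1]
tcp_rot: [-3.141, 0.0, 1.571]
contact_force: [-0.7, -0.6, 0.7]
grip_width: 17.3
finger_force: 30.0
```

Run:
```python
from plan import *
st(); p=bot.get_obs()['tool_pos']
h=np.array([-226,23.5]);r=np.array([p[1],p[2]+19])-h
R=np.hypot(*r);a0=np.pi-np.arctan2(r[1],-r[0])*1;a0=np.arctan2(r[1],r[0]) # angle from +y
print(R,a0)
n=26
A=np.linspace(a0,0.3,n+1)[1:]
plan([(p[0],h[0]+R*np.cos(a),h[1]+R*np.sin(a)-19,np.pi/2,1) for a in A])
```

```text
15.3 [ 493.2 -337.9   73.1] [-3.141  0.     1.571] [-0.7 -0.6  0.7] 17.297252268251327 29.999037086963654
131.29634967909146 2.5916655036610674
{"xyz":[0.08,0,-0.12],"spin":0}, {"xyz":[0.09,0,-0.11],"spin":0}, {"xyz":[0.1,0,-0.11],"spin":0}, {"xyz":[0.11,0,-0.09],"spin":0}, {"xyz":[0.12,0,-0.08],"spin":0}, {"xyz":[0.12,0,-0.08],"spin":0}, {"xyz":[0.13,0,-0.06],"spin":0}, {"xyz":[0.14,0,-0.05],"spin":0}, {"xyz":[0.14,0,-0.04],"spin":0}, {"xyz":[0.14,0,-0.03],"spin":0}, 
{"xyz":[0.15,0,-0.01],"spin":0}, {"xyz":[0.14,0,0],"spin":0}, {"xyz":[0.14,0,0.01],"spin":0}, {"xyz":[0.15,0,0.02],"spin":0}, {"xyz":[0.14,0,0.04],"spin":0}, {"xyz":[0.13,0,0.05],"spin":0}, {"xyz":[0.13,0,0.06],"spin":0}, {"xyz":[0.13,0,0.07],"spin":0}, {"xyz":[0.12,0,0.08],"spin":0}, {"xyz":[0.11,0,0.1],"spin":0}, 
{"xyz":[0.1,0,0.1],"spin":0}, {"xyz":[0.09,0,0.11],"spin":0}, {"xyz":[0.09,0,0.12],"spin":0}, {"xyz":[0.07,0,0.13],"spin":0}, {"xyz":[0.06,0,0.13],"spin":0}, {"xyz":[0.05,0,0.13],"spin":0}, | rows 26 end [ 493.2 -100.3   43.5] 1.571
```

>>> jog_arm(targets=[{"xyz": [0.08, 0, -0.12], "spin": 0}, {"xyz": [0.09, 0, -0.11], "spin": 0}, {"xyz": [0.1, 0, -0.11], "spin": 0}, {"xyz": [0.11, 0, -0.09], "spin": 0}, {"xyz": [0.12, 0, -0.08], "spin": 0}, {"xyz": [0.12, 0, -0.08], "spin": 0}, {"xyz": [0.13, 0, -0.06], "spin": 0}, {"xyz": [0.14, 0, -0.05], "spin": 0}, {"xyz": [0.14, 0, -0.04], "spin": 0}, {"xyz": [0.14, 0, -0.03], "spin": 0}])

```text
time: 16.55
tool_pos: [493.3, -243.7, 135.0]
tcp_rot: [3.141, 0.0, 1.571]
contact_force: [0.7, -3.0, -2.3]
grip_width: 17.9
finger_force: 30.0
```

>>> jog_arm(targets=[{"xyz": [0.15, 0, -0.01], "spin": 0}, {"xyz": [0.14, 0, 0], "spin": 0}, {"xyz": [0.14, 0, 0.01], "spin": 0}, {"xyz": [0.15, 0, 0.02], "spin": 0}, {"xyz": [0.14, 0, 0.04], "spin": 0}, {"xyz": [0.13, 0, 0.05], "spin": 0}, {"xyz": [0.13, 0, 0.06], "spin": 0}, {"xyz": [0.13, 0, 0.07], "spin": 0}, {"xyz": [0.12, 0, 0.08], "spin": 0}, {"xyz": [0.11, 0, 0.1], "spin": 0}])

```text
time: 17.8
tool_pos: [493.3, -135.6, 101.3]
tcp_rot: [3.141, -0.001, 1.571]
contact_force: [-0.6, 2.2, 7.1]
grip_width: 17.4
finger_force: 30.0
```

Run:
```python
from plan import *
st(); p=bot.get_obs()['tool_pos']
h=np.array([-226,23.5]);r=np.array([p[1],p[2]+19])-h
R=np.hypot(*r);a0=np.arctan2(r[1],r[0]);print(R,a0)
A=np.linspace(a0,-.01,17)[1:]
plan([(493.3,h[0]+R*np.cos(a),h[1]+R*np.sin(a)-19,np.pi/2,1) for a in A])
```

```text
17.8 [ 493.3 -135.6  101.3] [ 3.141e+00 -1.000e-03  1.571e+00] [-0.6  2.2  7.1] 17.394357493518726 30.000987946987152
132.44965829949587 0.8200401122743974
{"xyz":[0.06,0,0.06],"spin":0}, {"xyz":[0.06,0,0.06],"spin":0}, {"xyz":[0.05,0,0.07],"spin":0}, {"xyz":[0.06,0,0.07],"spin":0}, {"xyz":[0.04,0,0.07],"spin":0}, {"xyz":[0.05,0,0.07],"spin":0}, {"xyz":[0.04,0,0.08],"spin":0}, {"xyz":[0.03,0,0.08],"spin":0}, {"xyz":[0.03,0,0.08],"spin":0}, {"xyz":[0.03,0,0.08],"spin":0}, 
{"xyz":[0.02,0,0.08],"spin":0}, {"xyz":[0.02,0,0.09],"spin":0}, {"xyz":[0.02,0,0.08],"spin":0}, {"xyz":[0.01,0,0.09],"spin":0}, {"xyz":[0,0,0.08],"spin":0}, {"xyz":[0.01,0,0.09],"spin":0}, | rows 16 end [493.3 -93.2   2.9] 1.571
```

>>> jog_arm(targets=[{"xyz": [0.06, 0, 0.06], "spin": 0}, {"xyz": [0.06, 0, 0.06], "spin": 0}, {"xyz": [0.05, 0, 0.07], "spin": 0}, {"xyz": [0.06, 0, 0.07], "spin": 0}, {"xyz": [0.04, 0, 0.07], "spin": 0}, {"xyz": [0.05, 0, 0.07], "spin": 0}, {"xyz": [0.04, 0, 0.08], "spin": 0}, {"xyz": [0.03, 0, 0.08], "spin": 0}, {"xyz": [0.03, 0, 0.08], "spin": 0}, {"xyz": [0.03, 0, 0.08], "spin": 0}])

```text
time: 19.05
tool_pos: [493.3, -100.6, 43.0]
tcp_rot: [-3.142, -0.0, 1.571]
contact_force: [2.0, 2.7, 2.3]
grip_width: 17.2
finger_force: 30.0
```

>>> jog_arm(targets=[{"xyz": [0.02, 0, 0.08], "spin": 0}, {"xyz": [0.02, 0, 0.09], "spin": 0}, {"xyz": [0.02, 0, 0.08], "spin": 0}, {"xyz": [0.01, 0, 0.09], "spin": 0}, {"xyz": [0, 0, 0.06], "spin": 0}, {"xyz": [0, 0, 0.02], "spin": 0}, {"xyz": [0, 0, 0], "spin": 0}, {"xyz": [0, 0, 0], "spin": 0}, {"xyz": [0, 0, 0], "spin": 0}, {"xyz": [0, 0, 0], "spin": 0}])

```text
time: 20.3
tool_pos: [492.9, -95.6, 9.7]
tcp_rot: [-3.141, 0.0, 1.571]
contact_force: [1.5, 2.5, -1.3]
grip_width: 17.4
finger_force: 30.0
```

>>> jog_arm(targets=[{"xyz": [0, 0, 0.02], "spin": 0}, {"xyz": [0, 0, 0.02], "spin": 0}, {"xyz": [0, 0, 0.02], "spin": 0}, {"xyz": [0, 0, 0.02], "spin": 0}, {"xyz": [0, 0, 0], "spin": 0}, {"xyz": [0, 0, 0], "spin": 0}, {"xyz": [0, 0, 0], "spin": 0}, {"xyz": [0, 0, 0], "spin": 0}, {"xyz": [0, 0, 0], "spin": 0}, {"xyz": [0, 0, 0], "spin": 0}])

```text
time: 21.55
tool_pos: [493.2, -95.4, 5.7]
tcp_rot: [3.141, 0.0, 1.571]
contact_force: [-6.9, 5.5, 27.3]
grip_width: 17.2
finger_force: 30.0
```

Run:
```python
from plan import *
st()
s={n:bot.capture(n) for n in("top","side")}
crops([("top",360,195,120),("side",250,275,120)],"pics/c5.png",s)
```

```text
21.55 [493.2 -95.4   5.7] [3.141 0.    1.571] [-6.9  5.5 27.3] 17.24805091860006 30.003646910190582
```

View pics/c5.png

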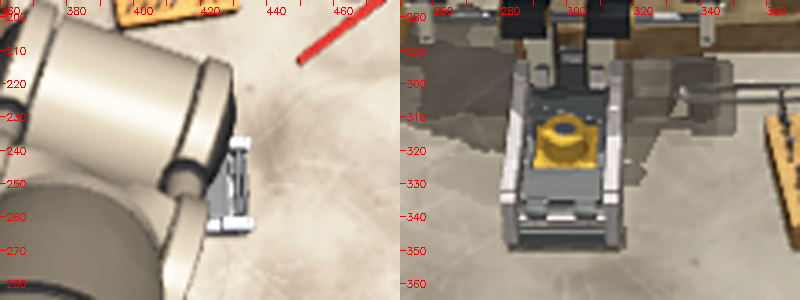

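>>> jog_arm(targets=[{"xyz": [0, 0, -0.03], "spin": 0}, {"xyz": [0, 0, -0.03], "spin": 0}, {"xyz": [0, 0, -0.03], "spin": 0}, {"xyz": [0, 0, -0.03], "spin": 0}, {"xyz": [0, 0, 0], "spin": 0}, {"xyz": [0, 0, 0], "spin": 0}, {"xyz": [0, 0, 0], "spin": 0}, {"xyz": [0, 0, 0], "spin": 0}, {"xyz": [0, 0, 0], "spin": 0}, {"xyz": [0, 0, 0], "spin": 0}])

```text
time: 22.9
tool_pos: [493.2, -95.5, 13.1]
tcp_rot: [-3.141, 0.0, 1.571]
contact_force: [-0.2, -1.8, -6.2]
grip_width: 17.4
finger_force: 30.0
```

Run:
```python
from plan import *
print([atz("top",p,3).round() for p in[(378,181),(378,225),(380,226)]],[atz("side",p,3).round() for p in[(332,302),(387,303),(333,306)]])
```

```text
[array([671., -99.,   3.]), array([561., -97.,   3.]), array([ 559., -102.,    3.])] [array([557., -99.,   3.]), array([ 672., -101.,    3.]), array([ 559., -111.,    3.])]
```

>>> jog_arm(targets=[{"xyz": [0, 0, 0.03], "spin": 0}, {"xyz": [0, 0, 0.03], "spin": 0}, {"xyz": [0, 0, 0.03], "spin": 0}, {"xyz": [0, 0, 0.01], "spin": 0}, {"xyz": [0, 0, 0], "spin": 0}, {"xyz": [0, 0, 0], "spin": 0}, {"xyz": [0, 0, 0], "spin": 0}, {"xyz": [0, 0, 0], "spin": 0}, {"xyz": [0, 0, 0], "spin": 0}, {"xyz": [0, 0, 0], "spin": 0}])

```text
time: 24.15
tool_pos: [493.3, -95.0, 6.5]
tcp_rot: [3.141, -0.0, 1.571]
contact_force: [-4.4, 6.3, 13.1]
grip_width: 17.1
finger_force: 30.0
```

>>> jog_arm(targets=[{"xyz": [0, 0, 0], "spin": 0}, {"xyz": [0, 0, 0], "spin": 0}, {"xyz": [0, 0, 0], "spin": 0}, {"xyz": [0, 0, -0.2], "spin": 0}, {"xyz": [0, 0, -0.4], "spin": 0}, {"xyz": [0, 0, -0.4], "spin": 0}, {"xyz": [-0.1, 0, -0.2], "spin": 0}, {"xyz": [-0.2, 0, 0], "spin": 0}, {"xyz": [-0.1, 0, 0], "spin": 0}, {"xyz": [0, 0, 0], "spin": 0}], gripper=38)

```text
time: 25.4
tool_pos: [492.7, -128.1, 100.0]
tcp_rot: [-3.14, -0.001, 1.569]
contact_force: [0.3, 0.2, 0.3]
grip_width: 34.9
finger_force: 0.0
```

>>> jog_arm(targets=[{"xyz": [0, 0, 0], "spin": 0}, {"xyz": [0, 0, 0], "spin": 0}, {"xyz": [0, 0, 0], "spin": 0}, {"xyz": [0, 0, 0], "spin": 0}, {"xyz": [0, 0, 0], "spin": 0}, {"xyz": [0, 0, 0.3], "spin": 0}, {"xyz": [0, 0, 0.3], "spin": 0}, {"xyz": [0, 0, 0.3], "spin": 0}, {"xyz": [0, 0, 0.2], "spin": 0}, {"xyz": [0, 0, 0.05], "spin": 0}], gripper=90)

```text
time: 26.65
tool_pos: [492.8, -127.4, 8.3]
tcp_rot: [-3.14, -0.0, 1.571]
contact_force: [-0.3, -0.2, -0.0]
grip_width: 82.9
finger_force: 0.0
```

>>> jog_arm(targets=[{"xyz": [0, 0, 0.04], "spin": 0}, {"xyz": [0, 0, 0], "spin": 0}, {"xyz": [0, 0, 0], "spin": 0}, {"xyz": [0, 0, 0], "spin": 0}, {"xyz": [0, 0, 0], "spin": 0}, {"xyz": [0, 0, 0], "spin": 0}, {"xyz": [0, 0, 0], "spin": 0}, {"xyz": [0, 0, 0], "spin": 0}, {"xyz": [0, 0, 0], "spin": 0}, {"xyz": [0, 0, 0], "spin": 0}], gripper=0)

```text
time: 27.9
tool_pos: [493.5, -127.6, 6.3]
tcp_rot: [3.141, 0.0, 1.571]
contact_force: [-1.8, -0.6, 6.3]
grip_width: 65.8
finger_force: 30.0
```

Run:
```python
from plan import *
st(); p=bot.get_obs()['tool_pos']
s={n:bot.capture(n) for n in("top","side")}
for n in s: cv2.imwrite(f"pics/{n}_g.png",s[n])
h=np.array([-234.5,0]);r=np.array([p[1],p[2]+19])-h
R=np.hypot(*r);a0=np.arctan2(r[1],r[0]);print(R,a0)
A=a0+np.linspace(0,np.pi/2,21)[1:]
plan([(p[0],h[0]+R*np.cos(a),h[1]+R*np.sin(a)-19,np.pi/2,1) for a in A])
```

```text
27.9 [ 493.5 -127.6    6.3] [3.141 0.    1.571] [-1.8 -0.6  6.3] 65.75136163664189 29.996282514184713
109.83323993120084 0.23277831311992098
{"xyz":[-0.03,0,-0.1],"spin":0}, {"xyz":[-0.04,0,-0.11],"spin":0}, {"xyz":[-0.04,0,-0.09],"spin":0}, {"xyz":[-0.05,0,-0.1],"spin":0}, {"xyz":[-0.06,0,-0.09],"spin":0}, {"xyz":[-0.07,0,-0.08],"spin":0}, {"xyz":[-0.07,0,-0.08],"spin":0}, {"xyz":[-0.08,0,-0.07],"spin":0}, {"xyz":[-0.09,0,-0.07],"spin":0}, {"xyz":[-0.09,0,-0.06],"spin":0}, 
{"xyz":[-0.09,0,-0.05],"spin":0}, {"xyz":[-0.1,0,-0.05],"spin":0}, {"xyz":[-0.1,0,-0.04],"spin":0}, {"xyz":[-0.1,0,-0.03],"spin":0}, {"xyz":[-0.11,0,-0.02],"spin":0}, {"xyz":[-0.1,0,-0.01],"spin":0}, {"xyz":[-0.11,0,-0.01],"spin":0}, {"xyz":[-0.11,0,0.01],"spin":0}, {"xyz":[-0.11,0,0.01],"spin":0}, {"xyz":[-0.1,0,0.02],"spin":0}, 
| rows 20 end [ 493.5 -259.6   87.9] 1.571
```

>>> jog_arm(targets=[{"xyz": [-0.03, 0, -0.1], "spin": 0}, {"xyz": [-0.04, 0, -0.11], "spin": 0}, {"xyz": [-0.04, 0, -0.09], "spin": 0}, {"xyz": [-0.05, 0, -0.1], "spin": 0}, {"xyz": [-0.06, 0, -0.09], "spin": 0}, {"xyz": [-0.07, 0, -0.08], "spin": 0}, {"xyz": [-0.07, 0, -0.08], "spin": 0}, {"xyz": [-0.08, 0, -0.07], "spin": 0}, {"xyz": [-0.09, 0, -0.07], "spin": 0}, {"xyz": [-0.09, 0, -0.06], "spin": 0}])

```text
time: 29.25
tool_pos: [493.2, -177.7, 74.2]
tcp_rot: [3.142, 0.0, 1.571]
contact_force: [-0.6, 0.6, -8.1]
grip_width: 65.8
finger_force: 30.0
```

Run:
```python
from plan import *
st();print(bot.get_obs()['moment'])
s={"side":bot.capture("side"),"top":bot.capture("top")}
crops([("side",240,255,140),("top",360,190,140)],"pics/c6.png",s)
```

```text
29.25 [ 493.2 -177.7   74.2] [3.142 0.    1.571] [-0.6  0.6 -8.1] 65.79127716650427 29.993215911090374
[ 0.29838165 -0.09038307 -0.04477978]
```

View pics/c6.png

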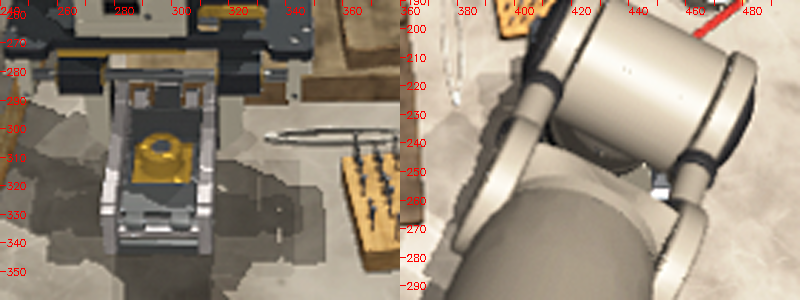

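The picture shows the frame still level and clear of the bench: the pads hold it against turning, with 8 N carried. The leaf lies flat over the flange with the hub coming through it. I'll set it down again and take a looser corner grip so it can pivot.

>>> jog_arm(targets=[{"xyz": [0, 0, 0.2], "spin": 0}, {"xyz": [0, 0, 0.25], "spin": 0}, {"xyz": [0, 0, 0.25], "spin": 0}, {"xyz": [0, 0, 0.09], "spin": 0}, {"xyz": [0, 0, 0.03], "spin": 0}, {"xyz": [0, 0, 0.02], "spin": 0}, {"xyz": [0, 0, 0.01], "spin": 0}, {"xyz": [0, 0, 0], "spin": 0}, {"xyz": [0, 0, 0], "spin": 0}, {"xyz": [0, 0, 0], "spin": 0}])

```text
time: 30.6
tool_pos: [493.7, -177.2, 6.4]
tcp_rot: [3.141, 0.001, 1.571]
contact_force: [-0.1, 1.6, -2.3]
grip_width: 65.7
finger_force: 30.0
```

>>> jog_arm(targets=[{"xyz": [0, 0, 0], "spin": 0}, {"xyz": [0, 0, 0], "spin": 0}, {"xyz": [0, 0, 0], "spin": 0}, {"xyz": [0, 0, 0], "spin": 0}, {"xyz": [0.03, 0, -0.15], "spin": 0}, {"xyz": [0.04, 0, -0.15], "spin": 0}, {"xyz": [0.03, 0, -0.05], "spin": 0}, {"xyz": [0, 0, 0], "spin": 0}, {"xyz": [0, 0, 0], "spin": 0}, {"xyz": [0, 0, 0], "spin": 0}], gripper=85)

```text
time: 31.85
tool_pos: [493.1, -169.1, 33.6]
tcp_rot: [-3.141, -0.0, 1.571]
contact_force: [-0.1, -0.4, -0.2]
grip_width: 77.7
finger_force: 0.0
```

>>> jog_arm(targets=[{"xyz": [0, 0, 0], "spin": 0}, {"xyz": [0, 0, 0], "spin": 0}, {"xyz": [0, 0, 0], "spin": 0}, {"xyz": [0, 0, 0], "spin": 0}, {"xyz": [0, 0, 0], "spin": 0}, {"xyz": [0, 0, 0], "spin": 0}, {"xyz": [0, 0, 0], "spin": 0}, {"xyz": [0, 0, 0], "spin": 0}, {"xyz": [-0.02, 0, -0.1], "spin": 0}, {"xyz": [-0.03, 0, -0.1], "spin": 0}], gripper=0)

```text
time: 33.1
tool_pos: [492.5, -172.9, 50.0]
tcp_rot: [-3.14, -0.001, 1.571]
contact_force: [-0.7, -1.0, -7.9]
grip_width: 65.1
finger_force: 30.0
```

Run:
```python
from plan import *
st();print(bot.get_obs()['moment'])
```

```text
33.1 [ 492.5 -172.9   50. ] [-3.140e+00 -1.000e-03  1.571e+00] [-0.7 -1.  -7.9] 65.1409557836847 30.00016897916794
[ 0.10775185 -0.10383364 -0.02042768]
```

Run:
```python
from plan import *
o=bot.get_obs();p=o['tool_pos']
h=np.array([-284.5,0]);R=121.4
A=np.linspace(.45,1.9,21)[1:]
plan([(493,h[0]+R*np.cos(a),h[1]+R*np.sin(a)-4,np.pi/2,1) for a in A])
```

```text
{"xyz":[-0.08,0.01,-0.08],"spin":0}, {"xyz":[-0.06,0,-0.1],"spin":0}, {"xyz":[-0.06,0,-0.08],"spin":0}, {"xyz":[-0.07,0,-0.09],"spin":0}, {"xyz":[-0.08,0,-0.08],"spin":0}, {"xyz":[-0.08,0,-0.07],"spin":0}, {"xyz":[-0.09,0,-0.07],"spin":0}, {"xyz":[-0.09,0,-0.06],"spin":0}, {"xyz":[-0.1,0,-0.05],"spin":0}, {"xyz":[-0.1,0,-0.04],"spin":0}, 
{"xyz":[-0.1,0,-0.04],"spin":0}, {"xyz":[-0.11,0,-0.03],"spin":0}, {"xyz":[-0.11,0,-0.03],"spin":0}, {"xyz":[-0.1,0,-0.01],"spin":0}, {"xyz":[-0.11,0,-0.01],"spin":0}, {"xyz":[-0.11,0,0],"spin":0}, {"xyz":[-0.11,0,0.01],"spin":0}, {"xyz":[-0.11,0,0.01],"spin":0}, {"xyz":[-0.11,0,0.03],"spin":0}, {"xyz":[-0.11,0,0.03],"spin":0}, 
| rows 20 end [ 493.3 -324.1  110.8] 1.571
```

>>> jog_arm(targets=[{"xyz": [-0.08, 0.01, -0.08], "spin": 0}, {"xyz": [-0.06, 0, -0.1], "spin": 0}, {"xyz": [-0.06, 0, -0.08], "spin": 0}, {"xyz": [-0.07, 0, -0.09], "spin": 0}, {"xyz": [-0.08, 0, -0.08], "spin": 0}, {"xyz": [-0.08, 0, -0.07], "spin": 0}, {"xyz": [-0.09, 0, -0.07], "spin": 0}, {"xyz": [-0.09, 0, -0.06], "spin": 0}, {"xyz": [-0.1, 0, -0.05], "spin": 0}, {"xyz": [-0.1, 0, -0.04], "spin": 0}])

```text
time: 34.35
tool_pos: [494.0, -238.5, 107.7]
tcp_rot: [-3.142, 0.0, 1.571]
contact_force: [-0.6, 0.3, -8.3]
grip_width: 65.7
finger_force: 30.0
```

Run:
```python
from plan import *
st();print(bot.get_obs()['moment'])
s={"side":bot.capture("side")}
crops([("side",230,265,160)],"pics/c7.png",s)
```

```text
34.35 [ 494.  -238.5  107.7] [-3.142  0.     1.571] [-0.6  0.3 -8.3] 65.72225126442984 29.999755918979645
[ 0.15578234 -0.06934174  0.00905231]
```

View pics/c7.png

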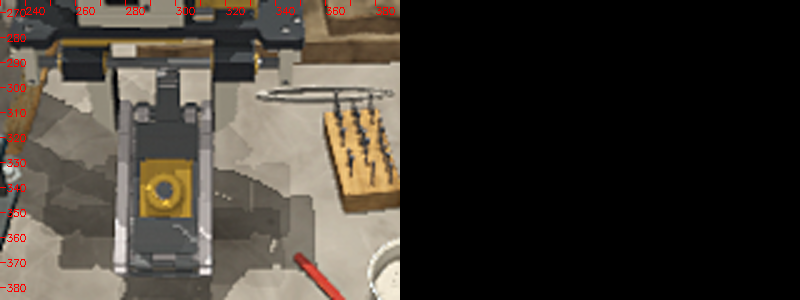

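The frame now pivots: the leaf faces the side camera and the tab (297,298) points up, tilted about 47°. I'll continue the arc, slightly low to keep the hinge edge on the bench.

>>> jog_arm(targets=[{"xyz": [-0.1, 0, -0.02], "spin": 0}, {"xyz": [-0.11, 0, -0.02], "spin": 0}, {"xyz": [-0.11, 0, -0.02], "spin": 0}, {"xyz": [-0.1, 0, 0], "spin": 0}, {"xyz": [-0.11, 0, -0.01], "spin": 0}, {"xyz": [-0.11, 0, 0], "spin": 0}, {"xyz": [-0.11, 0, 0.02], "spin": 0}, {"xyz": [-0.11, 0, 0.01], "spin": 0}, {"xyz": [-0.11, 0, 0.03], "spin": 0}, {"xyz": [-0.11, 0, 0.03], "spin": 0}])

```text
time: 35.65
tool_pos: [494.0, -324.9, 105.7]
tcp_rot: [-3.141, -0.0, 1.571]
contact_force: [-0.8, -0.3, -7.7]
grip_width: 65.5
finger_force: 30.0
```

Run:
```python
from plan import *
st();print(bot.get_obs()['moment'])
s={"side":bot.capture("side"),"top":bot.capture("top")}
crops([("side",230,255,160),("top",400,190,140)],"pics/c8.png",s)
```

```text
35.65 [ 494.  -324.9  105.7] [-3.141 -0.     1.571] [-0.8 -0.3 -7.7] 65.46632534020219 29.999767541885376
[ 0.22596815 -0.06666696 -0.04441369]
```

View pics/c8.png

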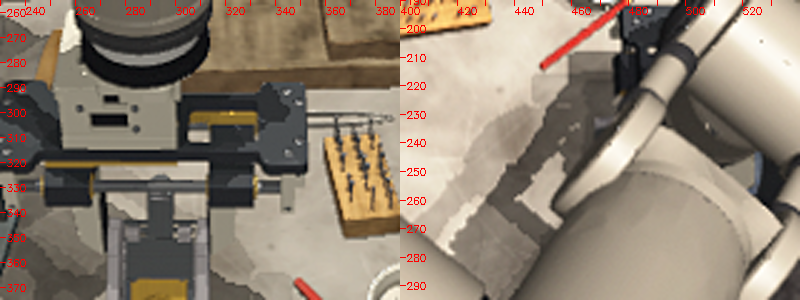

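The side view shows the tab at (294,326), still gripped, and the mount's yellow at about (294,370), inside. I have no picture views left, so from here I'll work out the tilt numerically from the yellow patch.

```bash
cat > tilt.py <<'E'
from plan import *
def yel(im,x0=240,x1=380,y0=270,y1=479):
    hsv=cv2.cvtColor(im,cv2.COLOR_BGR2HSV)
    m=((hsv[...,0]>17)&(hsv[...,0]<36)&(hsv[...,1]>130)&(hsv[...,2]>60)).astype(np.uint8)
    w=np.zeros_like(m);w[y0:y1,x0:x1]=m[y0:y1,x0:x1]
    n,l,s,c=cv2.connectedComponentsWithStats(w)
    return [(s[k].tolist(),c[k].round(1).tolist()) for k in np.argsort(-s[1:,4])[:3]+1]
def pt(tcp,th,fx,fz,gx=-55,gz=18):
    # frame rotated th: 0 flat with x->-y ; 90deg standing
    dx,dz=fx-gx,fz-gz
    return np.array([tcp[0],tcp[1]-dx*np.cos(th)-dz*np.sin(th),tcp[2]+4-dx*np.sin(th)+dz*np.cos(th)])
E
python3 - <<'E'
from tilt import *
st();im=bot.capture("side");o=bot.get_obs();print(yel(im),o['moment'],o['contact_force'])
print("c7 ref (296,339.8)")
for d in range(20,100,10):
    t=np.radians(d);print(d,[proj("side",[pt(np.array(q),t,0,6)])[0].round(1).tolist() for q in([494,-238.5,107.7],[494,-324.9,105.7])],pt([494,-324.9,105.7],t,60,-22).round(),pt([494,-324.9,105.7],t,60,22).round())
E
```

```text
35.75 [ 493.9 -325.4  105.5] [-3.141  0.     1.57 ] [-0.5 -0.  -8.6] 65.64383867606463 29.999561458826065
[([282, 367, 23, 26, 524], [292.7, 379.2]), ([306, 300, 27, 5, 127], [319.3, 301.9]), ([248, 320, 52, 3, 81], [268.2, 320.4])] [ 0.17753433 -0.07720708  0.00471991] [-0.97623525  0.36246745 -7.4221951 ]
c7 ref (296,339.8)
20 [[295.3, 343.1], [292.2, 384.8]] [ 494. -419.   33.] [ 494. -434.   74.]
30 [[295.7, 343.6], [292.6, 384.9]] [ 494. -404.   18.] [ 494. -426.   56.]
40 [[296.1, 343.2], [293.1, 383.9]] [ 494. -387.    5.] [ 494. -416.   39.]
50 [[296.5, 341.7], [293.6, 381.9]] [ 494. -368.   -4.] [ 494. -402.   24.]
60 [[296.9, 339.4], [294.0, 378.9]] [ 494. -348.  -10.] [ 494. -386.   12.]
70 [[297.2, 336.3], [294.4, 375.2]] [ 494. -327.  -12.] [ 494. -368.    3.]
80 [[297.5, 332.5], [294.8, 370.7]] [ 494. -305.  -10.] [ 494. -349.   -3.]
90 [[297.8, 328.1], [295.1, 365.7]] [ 494. -285.   -5.] [ 494. -329.   -5.]
```

>>> jog_arm(targets=[{"xyz": [0.1, 0, -0.06], "spin": 0}, {"xyz": [0.2, 0, -0.06], "spin": 0}, {"xyz": [0.3, 0, -0.06], "spin": 0}, {"xyz": [0.4, 0, -0.06], "spin": 0}, {"xyz": [0.45, 0, 0], "spin": 0}, {"xyz": [-0.45, 0, 0], "spin": 0}, {"xyz": [-0.4, 0, 0], "spin": 0}, {"xyz": [-0.3, 0, 0], "spin": 0}, {"xyz": [-0.2, 0, 0], "spin": 0}, {"xyz": [-0.1, 0, 0], "spin": 0}])

```text
time: 37.05
tool_pos: [493.9, -324.7, 125.1]
tcp_rot: [-3.141, -0.0, 1.57]
contact_force: [0.9, -1.1, -7.3]
grip_width: 65.2
finger_force: 30.0
```

```bash
cat > chk.py <<'E'
from tilt import *
st();im=bot.capture("side");o=bot.get_obs();y=yel(im)[0];print(y,o['moment'].round(3))
p=o['tool_pos'];row=y[0][1]+y[0][3]/2
T=np.radians(np.arange(20,115,1));r=[proj("side",[pt(p,t,0,6)])[0][1] for t in T]
i=20+np.argmin(np.abs(np.array(r[12:])-row))+12-20+20;t=np.radians(i);print("tilt",i,"hinge edges",pt(p,t,60,-22).round(),pt(p,t,60,22).round())
E
python3 chk.py
```

```text
37.05 [ 493.9 -324.7  125.1] [-3.141 -0.     1.57 ] [ 0.9 -1.1 -7.3] 65.23307849034805 29.999181926250458
([283, 351, 22, 24, 424], [293.6, 361.5]) [-0.241 -0.178  0.002]
tilt 81 hinge edges [ 494. -304.    9.] [ 494. -347.   16.]
```

Run:
```python
from tilt import *
for i in range(4):
    im=bot.capture("side");o=bot.get_obs();print(yel(im)[0],o['moment'].round(3),o['contact_force'].round(1))
# leaf dark/bright profile along frame middle column and right cheek
g=cv2.cvtColor(im,cv2.COLOR_BGR2GRAY)
c=proj("side",[pt(o['tool_pos'],np.radians(81),x,0)+[s,0,0] for x in(-60,60) for s in(-29,0,29)]);print(c.round())
print(im[325:425:2,[272,294,316]].mean(2).astype(int).T.tolist())
```

```text
([283, 352, 22, 24, 437], [293.5, 361.8]) [-0.229 -0.087 -0.067] [-0.7 -1.2 -7.6]
([283, 352, 22, 23, 429], [293.5, 361.7]) [-0.034 -0.125  0.045] [-0.6  1.2 -8.9]
([283, 351, 22, 24, 435], [293.5, 360.8]) [-0.012 -0.052 -0.032] [ 0.5  0.9 -8. ]
([283, 351, 22, 24, 434], [293.5, 360.7]) [-0.122 -0.106  0.036] [-0.1  0.3 -8.2]
[[276. 331.]
 [293. 331.]
 [311. 331.]
 [279. 386.]
 [296. 387.]
 [312. 387.]]
[[150, 152, 142, 105, 58, 59, 58, 87, 82, 88, 87, 103, 103, 96, 112, 106, 109, 79, 84, 85, 87, 81, 156, 152, 152, 152, 148, 74, 88, 89, 92, 73, 74, 73, 74, 75, 101, 101, 102, 103, 99, 97, 97, 134, 172, 168, 161, 157, 155, 154], [63, 65, 65, 64, 64, 64, 64, 66, 64, 65, 66, 64, 63, 101, 96, 89, 78, 76, 93, 97, 61, 66, 64, 92, 108, 62, 66, 66, 65, 67, 44, 91, 55, 73, 78, 75, 106, 104, 98, 97, 96, 94, 92, 90, 136, 91, 96, 97, 99, 100], [38, 35, 148, 138, 137, 138, 137, 137, 137, 137, 137, 145, 150, 144, 134, 130, 126, 126, 126, 121, 78, 84, 82, 85, 86, 86, 87, 89, 92, 89, 77, 80, 80, 81, 77, 76, 86, 109, 104, 105, 101, 102, 100, 101, 105, 106, 103, 100, 116, 116]]
```

>>> jog_arm(targets=[{"xyz": [0, 0, 0.04], "spin": 0}, {"xyz": [0, 0, 0.04], "spin": 0}, {"xyz": [0, 0, 0.03], "spin": 0}, {"xyz": [0, 0, 0.03], "spin": 0}, {"xyz": [0, 0, 0.02], "spin": 0}, {"xyz": [0, 0, 0.01], "spin": 0}, {"xyz": [0, 0, 0.01], "spin": 0}, {"xyz": [0, 0, 0], "spin": 0}, {"xyz": [0, 0, 0], "spin": 0}, {"xyz": [0, 0, 0], "spin": 0}])

```text
time: 38.55
tool_pos: [494.1, -324.5, 111.3]
tcp_rot: [3.141, 0.001, 1.571]
contact_force: [-3.2, 0.6, 1.0]
grip_width: 65.4
finger_force: 30.0
```

```bash
python3 chk.py
```

```text
38.55 [ 494.1 -324.5  111.3] [3.141e+00 1.000e-03 1.571e+00] [-3.2  0.6  1. ] 65.40588931792894 30.01382902264595
([283, 357, 22, 23, 411], [294.0, 366.6]) [0.015 0.605 0.024]
tilt 80 hinge edges [ 494. -305.   -5.] [ 494. -348.    3.]
```

>>> jog_arm(targets=[{"xyz": [0, 0, 0.01], "spin": 0}, {"xyz": [0, 0, 0.01], "spin": 0}, {"xyz": [0, 0, 0.01], "spin": 0}, {"xyz": [0, 0, 0.01], "spin": 0}, {"xyz": [0, 0, 0], "spin": 0}, {"xyz": [0, 0, 0], "spin": 0}, {"xyz": [0, 0, 0], "spin": 0}, {"xyz": [0, 0, 0], "spin": 0}, {"xyz": [0, 0, 0], "spin": 0}, {"xyz": [0, 0, 0], "spin": 0}])

```text
time: 39.85
tool_pos: [494.3, -325.7, 111.0]
tcp_rot: [3.14, 0.004, 1.571]
contact_force: [-7.6, 1.3, 20.6]
grip_width: 65.2
finger_force: 30.1
```

```bash
python3 chk.py
```

```text
39.85 [ 494.3 -325.7  111. ] [3.14  0.004 1.571] [-7.6  1.3 20.6] 65.17620642214027 30.07462128996849
([283, 357, 22, 24, 415], [293.9, 367.0]) [0.278 1.964 0.013]
tilt 80 hinge edges [ 494. -306.   -5.] [ 494. -350.    2.]
```

>>> jog_arm(targets=[{"xyz": [0, 0, -0.02], "spin": 0}, {"xyz": [0, 0, 0], "spin": 0}, {"xyz": [0, 0, 0], "spin": 0}, {"xyz": [0, 0, 0], "spin": 0}, {"xyz": [0, 0, 0], "spin": 0}, {"xyz": [0, 0, 0], "spin": 0}, {"xyz": [0, 0, 0], "spin": 0}, {"xyz": [0, 0, 0], "spin": 0}, {"xyz": [0, 0, 0], "spin": 0}, {"xyz": [0, 0, 0], "spin": 0}], gripper=85)

```text
time: 41.15
tool_pos: [494.0, -324.3, 109.2]
tcp_rot: [3.142, 0.0, 1.571]
contact_force: [0.0, 0.7, 0.4]
grip_width: 77.7
finger_force: 0.0
```

Run:
```python
from tilt import *
st();im=bot.capture("side");print(yel(im)[0])
hsv=cv2.cvtColor(im,cv2.COLOR_BGR2HSV)
p=bot.get_obs()['tool_pos']
for d in(84,88,90,92): print(d,[proj("side",[pt(p,np.radians(d),x,z)])[0].round(1).tolist() for x,z in((-20.5,4.5),(20.5,4.5),(0,17),(-90,4.5),(60,22),(-60,22))])
print(np.array2string(im[318:425,294].mean(1).astype(int),max_line_width=200))
print(np.array2string(im[318:425,275].mean(1).astype(int),max_line_width=200))
print(np.array2string(im[318:425,312].mean(1).astype(int),max_line_width=200))
```

```text
41.15 [ 494.  -324.3  109.2] [3.142 0.    1.571] [0.  0.7 0.4] 77.74918030752531 0.0
([287, 345, 21, 17, 279], [296.7, 353.9])
84 [[294.5, 357.5], [295.3, 375.3], [294.4, 371.8], [292.9, 325.3], [295.5, 399.4], [292.9, 346.8]]
88 [[294.5, 356.1], [295.5, 372.6], [294.6, 370.1], [292.8, 325.9], [295.8, 395.8], [292.9, 347.1]]
90 [[294.6, 355.3], [295.6, 371.3], [294.6, 369.2], [292.8, 326.2], [295.9, 394.0], [292.9, 347.2]]
92 [[294.6, 354.6], [295.6, 369.9], [294.7, 368.3], [292.7, 326.6], [296.0, 392.1], [292.9, 347.4]]
[ 99 133 185 165 152 151 147  69 103 109  82  73  94 140 124 114 132 119 120 120 122 119  56  64  66  67  86 102 103 109 131 116 114 143 169 167 152  98  88  89  91  89  92 121 132 121 123 121 122
 125 120  48  55  57  57  59  69  91  68  69  99 135 119  91  56  58  67  62  62  67  71  69  69  72  78  78  75  82 101 104 102 104 101  98  96  95  96  96  95  94  91  92  92  92  94  94  95  96
  96  95  96  96  97  98 100  98  97]
[104 138 166 157 156 158 154  45  66  84  68  77 142 163 174 173 175 177 161 111 117 116 115 115 114 113 111 108 113 116 120 115 115 116 116 116 114 112 111  93  85  87  88  88  90  91  93  90  91
  86 114 172 162 152 153 150 141 153 139 130  62  73  72  79  95  95  94  94  90  77  78  78  77  78  76  77  73  72  73  86  98  96  94  94  94  92  92  91  91  93  94  96  97  99 101 102  99  93
  92 106 149 172 164 156 153 153 157]
[165 187 182 182 181 183 170 117  85 113  84  78 172 226 159 143 228 221 216 216 217 217 216 216 216 216 216 217 221 217 122 132 134 133 133 133 133 133 134 134 133 130 131 129 123 137 133 133 134
 130 129 146 162 121 144 152 152 119 126 124 124 123 122 117 117 119 119 120 123 122  70  74  76  77  77  76  75  84 104 103 102 101 101 102 102 100  99 100 101 103 102 103 102 102 102 103 104 101
  99  97 104 117 116 116 115 116 116]
```

Run:
```python
from tilt import *
for y in(-224,-243,-260): print(y,proj("side",[[495,y,22],[495,y,39],[495,y+89,23],[495+33,y-60,42],[495+33,y+60,42]]).round(1).tolist())
im=bot.capture("side"); cv2.imwrite("pics/now.png",im)
sub=cv2.cvtColor(im,cv2.COLOR_BGR2GRAY)[280:420:3,262:330:2]
for i,r in enumerate(sub): print(280+3*i,' '.join('%3d'%v for v in r))
```

```text
-224 [[299.1, 340.1], [298.8, 333.8], [301.4, 306.9], [315.5, 357.8], [317.2, 310.3]]
-243 [[298.6, 347.8], [298.2, 341.5], [301.0, 313.6], [315.2, 366.3], [317.0, 317.2]]
-260 [[298.1, 354.8], [297.7, 348.5], [300.5, 319.7], [314.9, 374.1], [316.7, 323.5]]
280 133 110  15  17  20  19  20  19  19  17  14  14  11  14  17  17  22  20  18  19  23  18  12  44 144 144 143 133 132 136 132 127 127 129
283 131 126 198  96  11  16  20  20  20  19  18  19  21  17  17  24  22  21  19  16  10  34 129 112 102  97  80  66  87 110 107  88  80  78
286 130 130 127 123 160 158  94  54  16  11  13  16  15  16  13  10  13  31  85 146 102  76  79  77  81  80  82  84  84  80  77  78  77  76
289 140 139 140 127 139 144 145 145 142 144 147 152 154 150 159 163 155 141 114 143  88  75  83  78  80  81  82  84  79  71  76  75  80  85
292 141 140 140 142 134   0   5   0 139 142 141 140 140 140 144 144 145 143 136 142  69  32  32  32  33  32  32  33  33  71  52  48  49  48
295  59 143 140 140 139 137 140 140 138 136 111  65 143 140 140 140 139 140 143  73  31  34  32  35  34  35  33  33  35  37  34  35  35  37
29
[... 5037 characters left out ...]

406 103 104 105 106 104  98  94  94  94  95  94  94  95  96  94  96  97  96  98 101 102 103 104 104 105 104 104 103 107 106 105 107 109 108
409 102 103 103 104 101 100  99  97  94  93  92  94  92  94  93  94  94  98  99 101 103 103 106 107 108 105 102 101 103 103 106 108 107 108
412 127 123 124 124 131 137 101 102  96  95  92  93  91  93 146  93  97  97  96 101 104 101 105 106 106 105 103 105 106 107 107 108 107 104
415 154 156 160 159 158 173 109 100  99  97  97  97  98  94  95  97  99 131  99 102 103 102 102 104 102 104 108 108 107 107 106 104 126 177
418 161 161 158 157 158 161 175 108  98  97  98  97  98  98  98  97  98  97 153 100 102 101  99 100 116 107 102 102 103 103 131 169 171 170
```

The numbers show the frame tipped back flat, floor down, when I released it: its real tilt was only about 70°. It is still shut, so I'll locate it and retry, this time dragging the pressed edge to bring it upright.

Run:
```python
from tilt import *
z=min(range(0,45),key=lambda z:abs(proj("side",[[493.3,-174.5,z]])[0][1]-317))
print("zref",z,proj("side",[[493.3,-174.5,z]]))
e=atz("side",(297.5,353.5),z);ref=atz("side",(299.7,317),z);print(e,ref,"delta",e-ref)
im=cv2.imread("pics/now.png");hsv=cv2.cvtColor(im,cv2.COLOR_BGR2HSV)
m=((hsv[...,0]>17)&(hsv[...,0]<36)&(hsv[...,1]>130)&(hsv[...,2]>60))[340:366,280:315]
P=np.argwhere(m)[:,::-1]+[280,340]
W=np.array([atz("side",q,z)[:2] for q in P]).astype(np.float32);print(cv2.minAreaRect(W),len(P))
```

```text
zref 34 [[299.36812512 316.90621977]]
[ 494.8417735  -267.42751736   34.        ] [ 493.96167032 -174.75108715   34.        ] delta [  0.88010318 -92.67643021   0.        ]
((493.8611755371094, -265.9540710449219), (35.931663513183594, 37.7281608581543), 0.675884485244751) 279
```

>>> jog_arm(targets=[{"xyz": [0.3, 0, 0], "spin": 0}, {"xyz": [0.4, 0, 0], "spin": 0}, {"xyz": [0.4, 0, 0], "spin": 0}, {"xyz": [0.3, 0, 0], "spin": 0}, {"xyz": [0, 0, 0.3], "spin": 0}, {"xyz": [0, 0, 0.3], "spin": 0}, {"xyz": [0, 0, 0.24], "spin": 0}, {"xyz": [0, 0, 0.1], "spin": 0}, {"xyz": [0, 0, 0], "spin": 0}, {"xyz": [0, 0, 0], "spin": 0}], gripper=92)

```text
time: 42.5
tool_pos: [494.6, -212.6, 34.7]
tcp_rot: [3.14, 0.001, 1.571]
contact_force: [-0.1, 0.2, 0.1]
grip_width: 84.2
finger_force: 0.0
```

>>> jog_arm(targets=[{"xyz": [0, 0, 0], "spin": 0}, {"xyz": [0, 0, 0], "spin": 0}, {"xyz": [0, 0, 0], "spin": 0}, {"xyz": [0, 0, 0], "spin": 0}, {"xyz": [0, 0, 0], "spin": 0}, {"xyz": [0, 0, 0], "spin": 0}, {"xyz": [-0.05, 0, -0.2], "spin": 0}, {"xyz": [-0.05, 0, -0.35], "spin": 0}, {"xyz": [-0.05, 0, -0.4], "spin": 0}, {"xyz": [-0.05, 0, -0.25], "spin": 0}], gripper=0)

```text
time: 43.75
tool_pos: [493.7, -227.9, 129.9]
tcp_rot: [-3.141, -0.001, 1.571]
contact_force: [-0.2, -0.2, -8.3]
grip_width: 65.6
finger_force: 30.0
```

>>> jog_arm(targets=[{"xyz": [0.1, 0, 0], "spin": 0}, {"xyz": [0.2, 0, 0], "spin": 0}, {"xyz": [0.35, 0, 0], "spin": 0}, {"xyz": [0.45, 0, 0], "spin": 0}, {"xyz": [0.55, 0, 0], "spin": 0}, {"xyz": [-0.55, 0, 0], "spin": 0}, {"xyz": [-0.45, 0, 0], "spin": 0}, {"xyz": [-0.35, 0, 0], "spin": 0}, {"xyz": [-0.2, 0, 0], "spin": 0}, {"xyz": [-0.1, 0, 0], "spin": 0}])

```text
time: 45.0
tool_pos: [493.6, -227.8, 128.9]
tcp_rot: [-3.14, -0.001, 1.571]
contact_force: [-0.2, -0.1, -7.9]
grip_width: 65.1
finger_force: 30.0
```

```bash
cat > chk.py <<'E'
from tilt import *
M=[]
for _ in range(3): im=bot.capture("side");M.append(bot.get_obs()['moment'][0])
st();p=bot.get_obs()['tool_pos'];y=yel(im)[0];print(y,"mx",np.round(M,3))
a,b=y[0][1],y[0][1]+y[0][3]
def rows(d):
    t=np.radians(d);r=proj("side",[pt(p,t,-20.5,4.5),pt(p,t,20.5,4.5),pt(p,t,13,17)])[:,1];return r[0],max(r[1:])
for d in range(30,116,6): print(d,np.round(rows(d),1),pt(p,np.radians(d),60,-22)[1:].round(),pt(p,np.radians(d),60,22)[1:].round())
E
python3 chk.py
```

```text
45.15 [ 493.9 -227.6  129.5] [-3.141e+00 -1.000e-03  1.571e+00] [-0.4  0.3 -8.8] 65.34415612100184 29.999286979436874
([287, 307, 21, 21, 351], [296.7, 315.7]) mx [-0.309 -0.214  0.05 ]
30 [318.9 342.2] [-307.   41.] [-329.   80.]
36 [318.6 342.1] [-297.   34.] [-323.   69.]
42 [318.  341.6] [-286.   27.] [-316.   60.]
48 [317.2 340.6] [-275.   21.] [-308.   51.]
54 [316.2 339.2] [-263.   17.] [-298.   43.]
60 [315.  337.3] [-250.   14.] [-289.   36.]
66 [313.6 335. ] [-238.   12.] [-278.   30.]
72 [312.1 332.4] [-225.   12.] [-267.   25.]
78 [310.4 329.9] [-212.   13.] [-255.   22.]
84 [308.6 327.5] [-200.   15.] [-244.   20.]
90 [306.7 324.8] [-188.   19.] [-232.   19.]
96 [304.7 321.8] [-176.   23.] [-220.   19.]
102 [302.6 318.6] [-165.   29.] [-208.   20.]
108 [300.5 315.2] [-154.   37.] [-196.   23.]
114 [298.4 311.7] [-144.   45.] [-184.   27.]
```

>>> jog_arm(targets=[{"xyz": [0, 0, 0.05], "spin": 0}, {"xyz": [0, 0, 0.05], "spin": 0}, {"xyz": [0, 0, 0.04], "spin": 0}, {"xyz": [0, 0, 0.03], "spin": 0}, {"xyz": [0, 0, 0.02], "spin": 0}, {"xyz": [0, 0, 0.02], "spin": 0}, {"xyz": [-0.05, 0, 0.01], "spin": 0}, {"xyz": [-0.05, 0, 0.01], "spin": 0}, {"xyz": [-0.05, 0, 0.01], "spin": 0}, {"xyz": [0, 0, 0], "spin": 0}])

```text
time: 46.4
tool_pos: [494.0, -240.8, 110.6]
tcp_rot: [3.142, 0.0, 1.57]
contact_force: [0.3, 1.0, -7.8]
grip_width: 65.3
finger_force: 30.0
```

```bash
python3 chk.py | sed '/^[345]/d'
```

```text
([287, 319, 21, 21, 341], [297.0, 327.5]) mx [-0.024 -0.106 -0.17 ]
60 [327.6 349.8] [-263.   -5.] [-301.   17.]
66 [326.1 347.4] [-250.   -7.] [-291.   11.]
72 [324.6 344.7] [-238.   -7.] [-280.    7.]
78 [322.9 342.3] [-225.   -6.] [-268.    3.]
84 [321.  339.8] [-212.   -4.] [-256.    1.]
90 [319.1 337. ] [-200.   -0.] [-244.   -0.]
96 [317.1 334. ] [-188.    5.] [-232.   -0.]
102 [315.  330.7] [-177.   11.] [-220.    1.]
108 [312.9 327.3] [-167.   18.] [-209.    4.]
114 [310.7 323.7] [-157.   26.] [-197.    8.]
```

>>> jog_arm(targets=[{"xyz": [0, 0, 0.02], "spin": 0}, {"xyz": [0, 0, 0.02], "spin": 0}, {"xyz": [0, 0, 0.02], "spin": 0}, {"xyz": [0, 0, 0.01], "spin": 0}, {"xyz": [0, 0, 0], "spin": 0}, {"xyz": [0, 0, 0], "spin": 0}, {"xyz": [0, 0, 0], "spin": 0}, {"xyz": [0, 0, 0], "spin": 0}, {"xyz": [0, 0, 0], "spin": 0}, {"xyz": [0, 0, 0], "spin": 0}])

```text
time: 47.8
tool_pos: [494.5, -242.6, 109.6]
tcp_rot: [3.138, 0.006, 1.572]
contact_force: [-9.1, -3.4, 24.3]
grip_width: 65.4
finger_force: 30.1
```

```bash
python3 chk.py | sed '/^[3456]/d'
```

```text
([287, 320, 21, 21, 345], [297.4, 328.3]) mx [-0.349 -0.372 -0.306]
72 [325.9 346.1] [-240.   -8.] [-282.    5.]
78 [324.2 343.7] [-227.   -7.] [-270.    2.]
84 [322.4 341.2] [-215.   -5.] [-259.   -0.]
90 [320.4 338.4] [-203.   -1.] [-247.   -1.]
96 [318.4 335.3] [-191.    3.] [-235.   -1.]
102 [316.3 332.1] [-180.    9.] [-223.    0.]
108 [314.2 328.6] [-169.   17.] [-211.    3.]
114 [312.1 325.1] [-159.   25.] [-199.    7.]
```

Run:
```python
from tilt import *
for p in([494,-325.7,111.],[494.5,-242.6,109.6]):
  for d in(60,66,72,78,84,90,96):
    t=np.radians(d);print(d,proj("side",[pt(np.array(p),t,-20.5,4.5),pt(np.array(p),t,20.5,4.5),pt(np.array(p),t,13,17)])[:,1].round(1))
im=bot.capture("side")
# frame bottom edge & cheek rows, cols of left/right cheek front
g=cv2.cvtColor(im,cv2.COLOR_BGR2GRAY)
for c in(284,290,294,300,306,312): print(c,g[300:376,c].tolist())
print(proj("side",[[x,y,z] for x in(461,527) for y,z in((-247,0),(-247,120),(-203,120))]).round(1).tolist())
```

```text
60 [365.  388.8 387.4]
66 [363.3 385.9 385.4]
72 [361.5 382.7 383.1]
78 [359.5 379.1 380.4]
84 [357.4 375.3 377.4]
90 [355.2 371.2 374.2]
96 [353.  367.  370.7]
60 [329.  351.2 349.4]
66 [327.5 348.8 347.9]
72 [326.  346.1 346. ]
78 [324.2 343.1 343.7]
84 [322.4 339.8 341.2]
90 [320.5 336.2 338.4]
96 [318.4 332.4 335.4]
284 [145, 142, 126, 92, 78, 86, 70, 85, 119, 102, 78, 84, 77, 79, 89, 90, 90, 101, 103, 118, 110, 80, 79, 83, 107, 100, 79, 79, 83, 105, 101, 83, 81, 90, 90, 86, 66, 75, 90, 89, 88, 89, 92, 92, 92, 94, 95, 97, 102, 101, 95, 90, 94, 100, 104, 103, 103, 105, 102, 90, 83, 77, 76, 81, 109, 107, 106, 107, 108, 107, 107, 106, 106, 107, 109, 109]
290 [52, 70, 82, 125, 95, 80, 49, 67, 60, 60, 62, 62, 63, 64, 65, 64, 64, 61, 63, 84, 114, 111, 109, 110, 110, 109, 106, 102, 99, 97, 93, 98, 99, 104, 103, 105, 103, 43, 54, 65, 66, 67, 65, 66, 65, 64, 65, 64, 65, 64, 66, 65, 70, 64, 71, 76, 75, 76, 77, 79, 79, 77, 79, 103, 103, 105, 103, 104, 104, 106, 107, 106, 104, 104, 104, 104]
294 [63, 64, 65, 64, 64, 65, 69, 67, 62, 65, 64, 64, 63, 64, 63, 64, 65, 62, 62, 84, 114, 110, 108, 1
[... 658 characters left out ...]
111, 112, 111, 111, 112, 111, 111, 109, 111, 112, 112, 112, 110, 113, 110, 55, 57, 66, 65, 66, 63, 65, 63, 65, 64, 63, 64, 61, 66, 67, 72, 65, 62, 70, 64, 64, 68, 88, 92, 96, 92, 88, 89, 91, 90, 94, 98, 100, 99, 97, 98, 99, 104, 106]
312 [103, 101, 103, 104, 107, 127, 127, 125, 113, 115, 134, 134, 140, 140, 139, 138, 135, 139, 124, 125, 125, 126, 138, 138, 136, 123, 126, 127, 127, 128, 127, 127, 126, 125, 127, 128, 128, 128, 128, 128, 127, 128, 128, 128, 128, 127, 126, 129, 136, 136, 139, 147, 131, 133, 136, 135, 135, 135, 141, 116, 103, 56, 61, 75, 92, 93, 93, 95, 94, 97, 97, 98, 97, 99, 99, 98]
[[280.8, 357.2], [276.9, 310.9], [279.0, 293.9], [315.9, 357.5], [314.7, 311.2], [315.4, 294.1]]
```

The tilt now fits about 88–90° with a flat press, so I'll let go.

>>> jog_arm(targets=[{"xyz": [0, 0, -0.02], "spin": 0}, {"xyz": [0, 0, 0], "spin": 0}, {"xyz": [0, 0, 0], "spin": 0}, {"xyz": [0, 0, 0], "spin": 0}, {"xyz": [0, 0, 0], "spin": 0}, {"xyz": [0, 0, 0], "spin": 0}, {"xyz": [0.06, 0, 0], "spin": 0}, {"xyz": [0.1, 0, 0], "spin": 0}, {"xyz": [0.06, 0, 0], "spin": 0}, {"xyz": [0, 0, 0], "spin": 0}], gripper=82)

```text
time: 49.25
tool_pos: [494.1, -222.1, 106.8]
tcp_rot: [-3.142, 0.0, 1.572]
contact_force: [-0.1, -0.2, 0.3]
grip_width: 75.5
finger_force: 0.0
```

```bash
python3 chk.py | head -2
python3 - <<'E'
from plan import *
# carry plan
a=[(494,-226,185,1.571,3),(470,-160,200,1.571,2),(431,226,200,1.65,8)]
plan(a,(494,-225,109.5,1.571))
E
```

```text
49.4 [ 494.1 -222.8  106.8] [3.141 0.    1.571] [-0.3  0.1  0.4] 75.16355771313883 0.0
([287, 328, 20, 19, 305], [296.6, 335.5]) mx [-0.052 -0.011  0.027]
{"xyz":[0,0,-0.31],"spin":0}, {"xyz":[-0.01,0,-0.32],"spin":0}, {"xyz":[0,0,-0.31],"spin":0}, {"xyz":[0.41,-0.15,-0.1],"spin":0}, {"xyz":[0.41,-0.15,-0.09],"spin":0}, {"xyz":[0.6,-0.06,0],"spin":-0.1}, {"xyz":[0.6,-0.05,0],"spin":-0.1}, {"xyz":[0.61,-0.05,0],"spin":-0.1}, {"xyz":[0.61,-0.04,0],"spin":-0.1}, {"xyz":[0.6,-0.04,0],"spin":-0.1}, 
{"xyz":[0.61,-0.03,0],"spin":-0.1}, {"xyz":[0.61,-0.03,0],"spin":-0.1}, {"xyz":[0.6,-0.02,0],"spin":-0.09}, | rows 13 end [430.8 225.9 199.9] 1.65
```

Run:
```python
from tilt import *
im=bot.capture("side");g=cv2.cvtColor(im,cv2.COLOR_BGR2GRAY);print(yel(im)[0])
for c in(278,280,290,306,312,314): print(c,g[296:386,c].tolist())
for Y in(-240,-247,-255,-262,-270): print(Y,proj("side",[[494,Y+17.5,80.5],[494,Y+17.5,39.5],[494,Y+5,47],[527,Y,0],[527,Y,120],[527,Y+44,120],[494,Y+19,150]])[:,1].round(1))
```

```text
([287, 328, 21, 19, 308], [296.7, 335.5])
278 [165, 166, 170, 179, 199, 194, 192, 150, 126, 116, 117, 109, 113, 108, 111, 107, 108, 115, 149, 146, 145, 142, 120, 130, 147, 155, 120, 126, 127, 129, 127, 121, 103, 120, 118, 119, 116, 117, 131, 127, 116, 118, 123, 101, 102, 88, 87, 84, 74, 73, 63, 71, 69, 71, 71, 72, 86, 104, 101, 98, 98, 100, 101, 102, 103, 103, 103, 104, 103, 106, 104, 110, 146, 180, 175, 172, 170, 172, 172, 172, 171, 172, 171, 170, 171, 171, 172, 173, 170, 166]
280 [167, 172, 176, 166, 172, 192, 193, 125, 103, 108, 112, 114, 114, 113, 111, 112, 111, 113, 136, 147, 138, 121, 121, 128, 140, 131, 125, 126, 129, 125, 124, 123, 104, 122, 120, 119, 120, 119, 120, 125, 124, 124, 125, 126, 126, 127, 127, 127, 129, 128, 128, 128, 128, 131, 123, 125, 123, 122, 125, 145, 152, 114, 122, 120, 122, 116, 111, 78, 88, 107, 108, 106, 113, 135, 145, 180, 177, 177, 176, 173, 173, 174, 174, 176, 174, 174, 175, 174, 172, 167]
290 [178, 169, 151, 135, 105, 102, 105, 53, 56, 57, 59, 66, 61, 53, 66, 66, 94, 100, 96, 57, 57, 68, 59, 60, 59, 61, 61, 61, 60, 60, 60, 78, 108, 104, 103, 103, 101
[... 1077 characters left out ...]
, 113, 109, 133, 182]
314 [174, 173, 174, 174, 173, 174, 167, 144, 134, 88, 94, 96, 94, 94, 90, 90, 108, 106, 104, 107, 104, 99, 93, 92, 104, 109, 91, 95, 97, 100, 102, 109, 110, 111, 108, 111, 111, 113, 119, 117, 122, 125, 125, 128, 129, 130, 131, 126, 126, 127, 127, 128, 130, 129, 129, 129, 129, 129, 133, 156, 165, 122, 130, 130, 128, 128, 133, 77, 65, 90, 92, 93, 94, 97, 97, 101, 111, 108, 111, 147, 172, 102, 107, 110, 114, 115, 115, 108, 132, 184]
-240 [317.3 333.1 335.2 354.7 308.4 291.5 288.1]
-247 [320.1 335.8 338.  357.5 311.2 294.1 290.8]
-255 [323.3 339.  341.3 360.9 314.4 297.1 293.9]
-262 [326.1 341.9 344.2 363.8 317.3 299.7 296.7]
-270 [329.3 345.2 347.6 367.2 320.7 302.8 299.9]
```

The frame stands flat on its hinge end, leaf face at y≈-262 and centre at y≈-240. Next is the fresh grip.

>>> jog_arm(targets=[{"xyz": [-0.22, 0, -0.04], "spin": 0}, {"xyz": [0, 0, 0], "spin": 0}, {"xyz": [0, 0, 0], "spin": 0}, {"xyz": [0, 0, 0], "spin": 0}, {"xyz": [0, 0, 0], "spin": 0}, {"xyz": [0, 0, 0], "spin": 0}, {"xyz": [0, 0, 0], "spin": 0}, {"xyz": [0, 0, -0.2], "spin": 0}, {"xyz": [0, 0, -0.4], "spin": 0}, {"xyz": [0, 0, -0.4], "spin": 0}], gripper=0)

```text
time: 50.7
tool_pos: [493.2, -239.4, 190.0]
tcp_rot: [-3.139, -0.002, 1.571]
contact_force: [-0.3, 0.3, -8.4]
grip_width: 65.8
finger_force: 30.0
```

```bash
python3 chk.py | head -2
python3 - <<'E'
from plan import *
o=bot.get_obs();p=o['tool_pos']
plan([(p[0]-5,p[1]+30,200,1.571,1),(480,p[1]+76,205,1.571,1),(431,220,205,1.65,8)])
E
```

```text
50.85 [ 494.4 -240.3  190.7] [3.140e+00 1.000e-03 1.571e+00] [-0.2  0.4 -9. ] 65.43970840394199 29.982080161571503
([285, 293, 22, 21, 358], [295.7, 301.1]) mx [-0.027 -0.268  0.055]
{"xyz":[0.38,-0.06,-0.12],"spin":0}, {"xyz":[0.57,-0.12,-0.06],"spin":0}, {"xyz":[0.6,-0.08,0],"spin":-0.1}, {"xyz":[0.6,-0.07,0],"spin":-0.1}, {"xyz":[0.6,-0.06,0],"spin":-0.1}, {"xyz":[0.6,-0.06,0],"spin":-0.1}, {"xyz":[0.6,-0.05,0],"spin":-0.1}, {"xyz":[0.61,-0.05,0],"spin":-0.1}, {"xyz":[0.61,-0.04,0],"spin":-0.1}, {"xyz":[0.6,-0.03,0],"spin":-0.09}, 
| rows 10 end [431.3 220.  205.1] 1.65
```

>>> jog_arm(targets=[{"xyz": [0.1, -0.04, -0.06], "spin": 0}, {"xyz": [0.25, -0.06, -0.06], "spin": 0}, {"xyz": [0.4, -0.08, -0.06], "spin": -0.1}, {"xyz": [0.55, -0.08, 0], "spin": -0.1}, {"xyz": [0.65, -0.08, 0], "spin": -0.1}, {"xyz": [0.7, -0.08, 0], "spin": -0.1}, {"xyz": [0.7, -0.07, 0], "spin": -0.1}, {"xyz": [0.7, -0.06, 0], "spin": -0.1}, {"xyz": [0.75, -0.05, 0], "spin": -0.1}, {"xyz": [0.75, -0.04, 0], "spin": -0.1}])

```text
time: 52.1
tool_pos: [424.8, 204.4, 204.1]
tcp_rot: [-3.141, -0.0, 1.652]
contact_force: [1.5, -0.1, -8.1]
grip_width: 65.5
finger_force: 30.0
```

>>> jog_arm(targets=[{"xyz": [-0.35, 0, 0], "spin": 0}, {"xyz": [-0.1, 0, 0], "spin": 0}, {"xyz": [0, 0, 0], "spin": 0}, {"xyz": [0, 0, 0], "spin": 0}, {"xyz": [0, 0, 0], "spin": 0}, {"xyz": [0, 0, 0.1], "spin": 0}, {"xyz": [0, 0, 0.15], "spin": 0}, {"xyz": [0, 0, 0.1], "spin": 0}, {"xyz": [0, 0, 0], "spin": 0}, {"xyz": [0, 0, 0], "spin": 0}])

```text
time: 53.35
tool_pos: [430.0, 166.2, 176.4]
tcp_rot: [3.141, 0.0, 1.651]
contact_force: [-0.9, 0.3, -7.0]
grip_width: 65.8
finger_force: 30.0
```

Run:
```python
from tilt import *
im=bot.capture("side");cv2.imwrite("pics/b.png",im);M=[]
for _ in range(2): bot.capture("side");M.append(bot.get_obs()['moment'][0])
st();print(M,yel(im,200,380,90,260))
p=bot.get_obs()['tool_pos'];yw=1.65
def bp(t,fx,fz,dx=0): return pt(p,t,fx,fz,-54,0)+[dx,0,0]
for d in range(70,160,10):
    t=np.radians(d);print(d,proj("side",[bp(t,60,22),bp(t,60,22,33),bp(t,60,-22),bp(t,-20,4.5),bp(t,20,4.5)]).round().tolist(),bp(t,60,22)[1:].round())
g=cv2.cvtColor(im,cv2.COLOR_BGR2GRAY)[150:250:3,252:330:3]
for i,r in enumerate(g): print(150+3*i,' '.join('%3d'%v for v in r))
```

```text
53.5 [430.  166.2 176.6] [ 3.141 -0.     1.651] [ 0.   1.1 -8.3] 65.53262017597721 29.981312155723572
[np.float64(-0.09811485072660794), np.float64(-0.10102090834205388)] [([271, 181, 16, 16, 202], [278.5, 187.3]), ([228, 206, 8, 23, 117], [231.7, 216.0]), ([247, 134, 36, 5, 97], [262.8, 136.0])]
70 [[278.0, 217.0], [292.0, 217.0], [280.0, 212.0], [278.0, 182.0], [278.0, 198.0]] [106.  81.]
80 [[279.0, 216.0], [293.0, 216.0], [281.0, 208.0], [278.0, 181.0], [279.0, 197.0]] [125.  72.]
90 [[280.0, 213.0], [293.0, 213.0], [281.0, 203.0], [278.0, 180.0], [279.0, 195.0]] [144.  67.]
100 [[280.0, 209.0], [294.0, 209.0], [282.0, 197.0], [279.0, 179.0], [280.0, 192.0]] [164.  65.]
110 [[281.0, 204.0], [294.0, 204.0], [282.0, 191.0], [279.0, 178.0], [280.0, 189.0]] [184.  66.]
120 [[282.0, 198.0], [295.0, 198.0], [282.0, 183.0], [279.0, 176.0], [280.0, 184.0]] [204.  71.]
130 [[282.0, 192.0], [295.0, 192.0], [282.0, 175.0], [279.0, 174.0], [281.0, 180.0]] [223.  79.]
140 [[282.0, 185.0], [295.0, 185.0], [282.0, 167.0], [279.0, 172.0], [281.0, 175.0]] [239.  91.]
150 [[282.0, 177.0], [295.0, 
[... 3039 characters left out ...]
  38  43  40  40  47  26  98  86 102 110 111 106 157
234 111 110 111  80  83 114 109  78  75  43  41  41  49  41  45  43  51  46  27  97  82 124 105 105 104 164
237 110 111 112  54  73  73  78  74  77  44  53  48  47  47  57  49  49  45  27 103  93 105 105 102 106 165
240 111 110 109  74  73  51  47  41  38  39  40  37  41  42  47  43  41  47  40 108 102 189 121 117 119 183
243 109 123 174  65  41  43  45  39  39  39  38  36  50  53  54  53  53  50  64 109 106 168 176 180 177 167
246 109 174 175 134 108 105 102 121 108  80 104 104 113 123 116 122 130 120 137 125 133 121 129 130 119 117
249 127  98 178  97  98  96 102 100 101  99 101 103 107 118 132 130 122 123 128  99  96  93  94  94  69  63
```

The frame is upright at about 92° over the board: yellow at rows 181–197, bottom edge at about row 208. It needs one more swing to tip it past upright.

>>> jog_arm(targets=[{"xyz": [-0.15, 0, 0], "spin": 0}, {"xyz": [-0.35, 0, 0], "spin": 0}, {"xyz": [-0.3, 0, 0], "spin": 0}, {"xyz": [-0.1, 0, 0], "spin": 0}, {"xyz": [0.15, 0, 0], "spin": 0}, {"xyz": [0.4, 0, 0], "spin": 0}, {"xyz": [0.65, 0, 0], "spin": 0}, {"xyz": [-0.65, 0, 0], "spin": 0}, {"xyz": [-0.3, 0, 0], "spin": 0}, {"xyz": [-0.1, 0, 0], "spin": 0}])

```text
time: 54.75
tool_pos: [434.4, 106.4, 176.3]
tcp_rot: [-3.142, 0.001, 1.652]
contact_force: [0.3, -0.6, -8.1]
grip_width: 64.9
finger_force: 30.0
```

```bash
cat > c3.py <<'E'
from tilt import *
im=bot.capture("side");print(round(bot.get_obs()['moment'][0],3));st();print(yel(im,200,380,90,260)[:2])
p=bot.get_obs()['tool_pos']
def bp(t,fx,fz,dx=0): return pt(p,t,fx,fz,-54,0)+[dx,0,0]
for d in range(70,185,10):
    t=np.radians(d);print(d,proj("side",[bp(t,60,22),bp(t,60,22,-29),bp(t,60,-22),bp(t,-20,4.5),bp(t,20,4.5),bp(t,13,17)])[:,1].round(),bp(t,60,22)[1:].round())
c=int(proj("side",[bp(1.8,40,22,-29)])[0][0]);g=cv2.cvtColor(im,cv2.COLOR_BGR2GRAY)
for k in(c-2,c,c+2,c+8,c+20): print(k,g[170:260,k].tolist())
E
python3 c3.py
```

```text
0.125
54.8 [434.5 106.2 176.3] [ 3.141 -0.     1.651] [ 0.5 -0.2 -8.2] 65.43632408016109 30.004117205817238
[([270, 196, 17, 18, 241], [278.4, 203.9]), ([228, 206, 8, 31, 164], [231.2, 220.0])]
70 [232. 232. 227. 195. 213. 211.] [47. 81.]
80 [230. 230. 222. 195. 211. 210.] [65. 72.]
90 [227. 227. 217. 194. 209. 209.] [84. 66.]
100 [223. 223. 210. 193. 206. 207.] [104.  64.]
110 [218. 218. 203. 191. 202. 204.] [125.  66.]
120 [212. 212. 196. 189. 197. 201.] [144.  71.]
130 [205. 205. 187. 187. 192. 197.] [163.  79.]
140 [197. 197. 179. 184. 187. 192.] [179.  90.]
150 [189. 189. 171. 182. 182. 187.] [194. 104.]
160 [181. 181. 163. 179. 176. 182.] [206. 121.]
170 [172. 172. 155. 177. 171. 177.] [215. 139.]
180 [164. 164. 148. 174. 166. 172.] [220. 158.]
265 [153, 136, 78, 92, 158, 189, 179, 155, 93, 103, 99, 95, 90, 103, 107, 112, 112, 122, 124, 121, 120, 118, 120, 117, 118, 118, 117, 116, 116, 113, 113, 116, 116, 116, 118, 124, 123, 122, 122, 126, 124, 127, 128, 128, 118, 123, 123, 124, 122, 123, 121, 120, 127, 141, 117, 134, 126, 93, 98, 66, 61, 15, 28, 34, 44, 52, 52, 41, 45, 46, 46,
[... 935 characters left out ...]
9, 57, 56, 55, 58, 60, 58, 59, 59, 59, 59, 58, 58, 58, 77, 106, 103, 101, 102, 98, 86, 87, 93, 101, 104, 98, 92, 87, 97, 116, 107, 77, 55, 60, 59, 61, 61, 60, 59, 58, 62, 61, 60, 65, 58, 33, 43, 56, 52, 49, 41, 38, 32, 33, 34, 42, 43, 40, 38, 38, 40, 36, 39, 71, 79, 79, 105, 102, 98, 99, 100, 102, 99, 101, 101, 121, 191, 180]
287 [50, 46, 46, 43, 41, 44, 42, 48, 53, 90, 68, 36, 56, 134, 96, 79, 73, 47, 60, 60, 52, 53, 52, 53, 53, 50, 48, 58, 61, 60, 60, 59, 57, 58, 65, 63, 62, 64, 65, 75, 74, 75, 56, 58, 58, 59, 59, 56, 59, 59, 56, 58, 58, 69, 86, 68, 42, 49, 55, 49, 43, 37, 30, 30, 31, 34, 36, 37, 37, 37, 37, 35, 33, 44, 97, 118, 104, 94, 93, 71, 63, 66, 85, 80, 86, 133, 145, 143, 142, 137]
```

>>> jog_arm(targets=[{"xyz": [0.15, 0.02, 0.05], "spin": 0}, {"xyz": [0.3, 0.02, 0.05], "spin": 0}, {"xyz": [0.4, 0.02, 0.05], "spin": 0}, {"xyz": [0.4, 0.02, 0.05], "spin": 0}, {"xyz": [0.2, 0, 0.05], "spin": 0}, {"xyz": [0, 0, 0.08], "spin": 0}, {"xyz": [0, 0, 0.06], "spin": 0}, {"xyz": [0, 0, 0.05], "spin": 0}, {"xyz": [0, 0, 0.03], "spin": 0}, {"xyz": [0, 0, 0.02], "spin": 0}])

```text
time: 56.05
tool_pos: [432.2, 223.5, 142.7]
tcp_rot: [3.137, -0.004, 1.649]
contact_force: [-18.7, 3.5, 48.6]
grip_width: 65.4
finger_force: 30.3
```

```bash
python3 c3.py | head -12
```

```text
0.425
56.1 [432.4 223.5 142.7] [ 3.136 -0.004  1.649] [-14.9   2.7  40.3] 65.49857813987722 30.303142953299584
[([275, 183, 15, 16, 211], [282.0, 189.8]), ([252, 137, 34, 5, 86], [266.8, 139.0])]
70 [215. 215. 211. 182. 198. 196.] [164.  47.]
80 [214. 214. 207. 182. 197. 196.] [182.  38.]
90 [212. 212. 203. 181. 195. 195.] [202.  33.]
100 [208. 208. 197. 180. 192. 193.] [222.  31.]
110 [204. 204. 190. 178. 189. 191.] [242.  32.]
120 [198. 198. 183. 177. 185. 187.] [261.  37.]
130 [192. 192. 176. 175. 180. 184.] [280.  45.]
140 [185. 185. 168. 172. 175. 180.] [297.  57.]
150 [177. 177. 161. 170. 170. 175.] [311.  71.]
```

>>> jog_arm(targets=[{"xyz": [0, 0, -0.12], "spin": 0}, {"xyz": [0.1, 0, 0], "spin": 0}, {"xyz": [0.09, 0, 0], "spin": 0}, {"xyz": [0, 0, 0.1], "spin": 0}, {"xyz": [-0.12, 0, 0.02], "spin": 0}, {"xyz": [-0.14, 0, 0.01], "spin": 0}, {"xyz": [-0.14, 0, 0], "spin": 0}, {"xyz": [-0.14, 0, -0.01], "spin": 0}, {"xyz": [-0.14, 0, 0], "spin": 0}, {"xyz": [-0.14, 0, 0.02], "spin": 0}])

```text
time: 57.35
tool_pos: [436.0, 172.1, 135.1]
tcp_rot: [3.141, -0.0, 1.651]
contact_force: [0.6, 2.8, -3.7]
grip_width: 65.1
finger_force: 29.9
```

```bash
python3 c3.py | head -14
```

```text
0.294
57.4 [435.9 170.8 134.8] [-3.141e+00  1.000e-03  1.651e+00] [-0.  -0.6 -0.3] 65.77613514913523 29.96099321775546
[([274, 190, 16, 13, 153], [281.7, 194.8]), ([228, 206, 8, 24, 114], [231.6, 215.9])]
70 [230. 230. 226. 196. 212. 211.] [111.  39.]
80 [229. 229. 221. 196. 211. 210.] [129.  30.]
90 [226. 226. 216. 195. 209. 209.] [149.  25.]
100 [222. 222. 210. 194. 206. 207.] [169.  23.]
110 [217. 217. 204. 192. 202. 204.] [189.  24.]
120 [211. 211. 196. 190. 198. 201.] [209.  29.]
130 [205. 205. 189. 188. 193. 197.] [227.  37.]
140 [198. 198. 181. 186. 188. 193.] [244.  49.]
150 [190. 190. 173. 183. 183. 188.] [258.  63.]
160 [182. 182. 165. 181. 178. 184.] [270.  79.]
170 [174. 174. 158. 178. 173. 179.] [279.  97.]
```

It is tipping as intended, at about 118°, with the leaf edge on the board near y≈207. I'll continue the arc down.

>>> jog_arm(targets=[{"xyz": [-0.14, 0, 0.07], "spin": 0}, {"xyz": [-0.14, 0, 0.08], "spin": 0}, {"xyz": [-0.13, 0, 0.09], "spin": 0}, {"xyz": [-0.12, 0, 0.1], "spin": 0}, {"xyz": [-0.11, 0, 0.11], "spin": 0}, {"xyz": [-0.1, 0, 0.12], "spin": 0}, {"xyz": [-0.08, 0, 0.13], "spin": 0}, {"xyz": [-0.07, 0, 0.13], "spin": 0}, {"xyz": [-0.05, 0, 0.14], "spin": 0}, {"xyz": [-0.02, 0, 0.1], "spin": 0}])

```text
time: 58.65
tool_pos: [442.0, 94.0, 49.3]
tcp_rot: [-3.141, 0.002, 1.651]
contact_force: [0.2, -6.5, 1.7]
grip_width: 65.7
finger_force: 30.0
```

```bash
cat > c4.py <<'E'
from tilt import *
im=bot.capture("side");cv2.imwrite("pics/d.png",im);tp=bot.capture("top");cv2.imwrite("pics/e.png",tp);st();print(bot.get_obs()['moment'].round(2),yel(im,240,330,170,260)[:2])
p=bot.get_obs()['tool_pos'];u=np.array([-.08,.997,0])
for yc in(140,148,157): 
    c=np.array([435.2,156.5,0])+u*(yc-156.5);print(yc,proj("side",[c-60*u+[0,0,z] for z in(29,73)]+[c+60*u+[0,0,73]]+[c+[0,0,73]]).round().tolist())
g=cv2.cvtColor(im,cv2.COLOR_BGR2GRAY)[178:258:3,252:330:3]
for i,r in enumerate(g): print(178+3*i,' '.join('%3d'%v for v in r))
E
python3 c4.py
```

```text
58.75 [441.8  94.1  49. ] [-3.140e+00  2.000e-03  1.651e+00] [ 0.  -4.6 -1.7] 65.78705973811476 29.98602669686079
[-0.56 -0.19 -0.01] [([291, 190, 19, 5, 66], [300.0, 192.1]), ([253, 201, 36, 5, 62], [267.2, 203.0])]
140 [[283.0, 241.0], [282.0, 226.0], [282.0, 199.0], [282.0, 212.0]]
148 [[283.0, 239.0], [282.0, 224.0], [282.0, 197.0], [282.0, 210.0]]
157 [[283.0, 237.0], [282.0, 222.0], [282.0, 195.0], [282.0, 208.0]]
178 154 178 193 200 132 118 136 137 141 141 138 130  86  37  35  32  33  30  78  54 176 188 181 188 172  60
181 101  83 131 131 132 141   0  62 135 132 131 131  82  46  61  67  88 108  68  22 185 176 188 199  19 195
184 113  99 134 132 133 138  32  49 131 133 132 132  91  71  62  47  36  41  74  47  69  61  57  56 212 189
187  92  95 135 121 139 110  75  73 140 133 132 132  87  25  31  32  35  32  26  41  73  73  71 103 203 195
190  45  43 137 132 136  10  13  12 129 133 132 132  80  33  39  45  53  63  81  68  73  72  73  69 232 222
193  35  44 129 131 134 134 135 135 139 132 129 127  90  70  89 102 105 104 102 101  72  73  73  75 211 171
196  35  37 131 133 132 132 
[... 1539 characters left out ...]
  39  45  43  45  43  26  95  78 153 152 140 170 179
241 102 102 101  43  48  46  45  41  37  35  38  37  37  38  42  35  40  44  30  99  95  72  72  87 114 170
244  82  83  83  45  36  38  44  38  41  40  39  45 119 130 123 124 129 122 135 122 127 126 148 139 125 113
247  84  85  84  85  84  82  80  78  79  80  77  74 111 111 118 128 129 120 129 126 134 123 127 133 121 121
250  83  83  83  83  82  81  80  76  76  76  77 108  78  96  94  89  72  60  62  60  65  63  69  70  62  62
253  86  87  82  81  79  83 106  80  79  73  79 142  57  58  56  64  67  68  71  69  55  62  60  63  64  69
256 108 106 107 109 107 110 106 105 103  98  95 136 145 137 140 117 114 122 128 122 132 135 132 110 134 115
```

>>> jog_arm(targets=[{"xyz": [0, 0, 0.02], "spin": 0}, {"xyz": [0, 0, 0.02], "spin": 0}, {"xyz": [0, 0, 0.02], "spin": 0}, {"xyz": [0, 0, 0], "spin": 0}, {"xyz": [0, 0, 0], "spin": 0}, {"xyz": [0, 0, 0], "spin": 0}, {"xyz": [0, 0, 0], "spin": 0}, {"xyz": [0, 0, 0], "spin": 0}, {"xyz": [0, 0, 0], "spin": 0}, {"xyz": [0, 0, 0], "spin": 0}])

```text
time: 60.0
tool_pos: [442.0, 94.6, 44.9]
tcp_rot: [-3.141, 0.001, 1.651]
contact_force: [0.0, -6.3, 0.5]
grip_width: 65.8
finger_force: 30.0
```

Run:
```python
from tilt import *
st();print(bot.get_obs()['moment'].round(2));tp=bot.capture("top");cv2.imwrite("pics/e.png",tp)
g=cv2.cvtColor(tp,cv2.COLOR_BGR2GRAY)[240:312:3,236:320:3]
for i,r in enumerate(g): print(240+3*i,' '.join('%3d'%v for v in r))
```

```text
60.0 [442.   94.6  44.9] [-3.141e+00  1.000e-03  1.651e+00] [ 0.  -6.3  0.5] 65.80155093639446 29.99648993834853
[-0.61 -0.05  0.04]
240 237 231 231 228 226  76 205 205 164 154 203 203 206 206 205 207 207 207 207 209 209 208 209 209 206 120 214 214
243 238 228 223 234 202  85 213 214 175 167 213 214 214 215 214 216 215 217 218 218 218 220 220 221 218 126 226 228
246 234 223 224 227  74  83 223 226 173 176 226 227 227 228 229 231 232 233 233 234 236 237 238 240 242 104 240 242
249 236 219 229 230  72  83 233 239 209 193 243 244 244 245 246 246 248 248 249 249 249 249 250 250 251  92 249 245
252 233 231 234 233  72  76 249 247 215 178 249 249 250 250 250 249 249 249 249 249 248 248 247 247 250  80 241 243
255 233 236 234 230  50  76 238 243 236 165 243 242 241 240 240 238 237 236 235 235 233 232 230 230 231  52 228 227
258 241 240 237 233  44  63 226 227 223 120 224 223 221 221 219 218 217 217 216 216 215 215 214 215 215  79 219 218
261 237 237 234 233  46  56 223 218 212  93 210 207 206 207 206 206 205 204 205 203 203 201 200 200 200  68  43  47
264 238 239 232 255 255  43  41  45  39
[... 1116 characters left out ...]
 212
294 232 236 235 135 209 211 173 113 152 123  98 110 113 115 118 116 117 115 116 113 109 105  96  97 116 142 227 223
297 236 236 234 141 219 220 182  87  78  98 108 113 115 118 117 120 119 115 114 113 110 108 104  89  83  96 242 239
300 237 234 233 148 233 238 117  83  99 106 115 117 119 119 121 122 122 119 115 114 112 108 106 102  89  68 250 247
303 241 243 240 137 242 248 228  84 103 107 117 119 121 123 123 123 125 121 121 117 113 111 109 102  96  73 252 245
306 241 239 242 132 244 245 238  98 104 115 118 119 125 125 126 125 125 125 123 121 115 114 108 100  95  85 122 232
309 239 242 242 137 229 235  76 106 110 116 120 126 129 128 129 127 127 125 124 123 119 114 107 103  97  88  67 224
```

>>> jog_arm(targets=[{"xyz": [0, 0, 0.02], "spin": 0}, {"xyz": [0, 0, 0.02], "spin": 0}, {"xyz": [0, 0, 0.02], "spin": 0}, {"xyz": [0, 0, 0.02], "spin": 0}, {"xyz": [0, 0, 0], "spin": 0}, {"xyz": [0, 0, 0], "spin": 0}, {"xyz": [0, 0, 0], "spin": 0}, {"xyz": [0, 0, 0], "spin": 0}, {"xyz": [0, 0, 0], "spin": 0}, {"xyz": [0, 0, 0], "spin": 0}])

```text
time: 61.3
tool_pos: [442.1, 94.6, 39.8]
tcp_rot: [3.141, 0.002, 1.652]
contact_force: [-4.0, -6.1, 16.1]
grip_width: 65.9
finger_force: 30.0
```

Run:
```python
from tilt import *
st();print(bot.get_obs()['moment'].round(2));im=bot.capture("side")
g=cv2.cvtColor(im,cv2.COLOR_BGR2GRAY)[206:248,258:306:3]
for i,r in enumerate(g): print(206+i,' '.join('%3d'%v for v in r))
for yc in(145,150,155,160):
    c=np.array([435.2,156.5,0])+np.array([-.08,1,0])*(yc-156.5)
    print(yc,"top hinge end u:",proj("top",[c+[-4.8,60,73],c+[-4.8+33,60,73],c+[-38,60,73]]).round(1).tolist(),"side catch end rows",proj("side",[c+[4.8,-60,29],c+[4.8,-60,73],c+[7,-90,52]]).round(1).tolist())
```

```text
61.3 [442.1  94.6  39.8] [3.141e+00 2.000e-03 1.652e+00] [-4.  -6.1 16.1] 65.87766458584645 30.004764553159475
[-0.76  0.77  0.09]
206  73  77  89  88 105 105 114 119 128 131 102 213 206  96  34  34
207 108 108 108 119 143 139 173 176 206 215 159 206 203 110  30  31
208 104 105 104 194 211 203 201 104 103  97  67 205 203 105  44  46
209  42  18  19 189 203 197 198 127 103 118 110 211 205 101  44  47
210  38  28  27 190 204 197 199  94  90 183 189 217 168 111  50  51
211  40  43  39 190 177 167 135 134  94  89  52  40  71  89  36  33
212  46  48  46  52  45  47  50  54  59  74  75  82  70  93  34  32
213  35  33  30  90  76  73  64  56  53  64  80  67  63  77  34  35
214  35  33  31  68  68  61  58 100  98  99 127  98 104  62  34  34
215  36  34  34  72  79 110 103 200 201 114 109 132 126  55  34  32
216  32  32  31  88 112 127  99 190 101 112 108 129 120  48  26  25
217  33  32  29  83 110 103 103 102  89 109 107 128  80  33  59  57
218  19  31  36  80 112 105 102 100 104 103 104 106 102  56 147 146
219  91  74  93  70 125 103 103 103 104 105 104 106 107  50 135 136
220 207 141 141  
[... 1742 characters left out ...]
 132 126
246  83  87  88  87  83  82  81  80  78  75 113 124 117 123 132 120
247  84  85  85  82  80  78  79  80  77  75 110 111 117 128 131 120
145 top hinge end u: [[248.7, 276.6], [248.9, 262.2], [248.6, 291.2]] side catch end rows [[283.1, 240.2], [282.1, 224.8], [282.5, 239.8]]
150 top hinge end u: [[246.5, 276.8], [246.7, 262.4], [246.4, 291.4]] side catch end rows [[283.1, 238.9], [282.1, 223.6], [282.5, 238.5]]
155 top hinge end u: [[244.3, 277.0], [244.5, 262.6], [244.2, 291.6]] side catch end rows [[283.1, 237.7], [282.1, 222.4], [282.5, 237.3]]
160 top hinge end u: [[242.1, 277.2], [242.3, 262.8], [242.0, 291.8]] side catch end rows [[283.1, 236.4], [282.1, 221.2], [282.5, 236.0]]
```

>>> jog_arm(targets=[{"xyz": [0, 0, -0.01], "spin": 0}, {"xyz": [0.02, 0, 0], "spin": 0}, {"xyz": [0.02, 0, 0], "spin": 0}, {"xyz": [0.02, 0, 0], "spin": 0}, {"xyz": [0.01, 0, 0], "spin": 0}, {"xyz": [0, 0, 0], "spin": 0}, {"xyz": [0, 0, 0], "spin": 0}, {"xyz": [0, 0, 0], "spin": 0}, {"xyz": [0, 0, 0], "spin": 0}, {"xyz": [0, 0, 0], "spin": 0}])

```text
time: 62.6
tool_pos: [442.1, 100.0, 39.9]
tcp_rot: [3.141, 0.002, 1.651]
contact_force: [0.2, -6.5, 4.9]
grip_width: 66.0
finger_force: 30.0
```

>>> jog_arm(targets=[{"xyz": [0, 0, 0], "spin": 0}, {"xyz": [0, 0, 0], "spin": 0}, {"xyz": [0, 0, 0], "spin": 0}, {"xyz": [0, 0, 0], "spin": 0}, {"xyz": [0, 0, -0.1], "spin": 0}, {"xyz": [0, 0, -0.4], "spin": 0}, {"xyz": [0, 0, -0.6], "spin": 0}, {"xyz": [0, 0, -0.6], "spin": 0}, {"xyz": [-0.3, 0, -0.6], "spin": 0}, {"xyz": [-0.6, 0, -0.2], "spin": 0}], gripper=82)

```text
time: 63.85
tool_pos: [448.2, 29.6, 243.2]
tcp_rot: [3.135, 0.001, 1.654]
contact_force: [0.4, -0.1, -0.4]
grip_width: 74.8
finger_force: 0.0
```

Run:
```python
from tilt import *
st();im=bot.capture("side");tp=bot.capture("top");cv2.imwrite("pics/f.png",tp);cv2.imwrite("pics/f2.png",im)
g=cv2.cvtColor(im,cv2.COLOR_BGR2GRAY)[186:248:2,258:306:3]
for i,r in enumerate(g): print(186+2*i,' '.join('%3d'%v for v in r))
g=cv2.cvtColor(tp,cv2.COLOR_BGR2GRAY)[246:310:2,236:320:3]
for i,r in enumerate(g): print(246+2*i,' '.join('%3d'%v for v in r))
```

```text
63.85 [448.2  29.6 243.2] [3.135e+00 1.000e-03 1.654e+00] [ 0.4 -0.1 -0.4] 74.79312882886887 0.0
186  77  77  81  89  95  93  83  83  88  81  86  96  97 102  95  88
188  84  88  84  93  93  88  88  94  94 109 122  96  85  82  90  84
190  77  86  82  71  99  87  90 104  74  90  91  90  77  79  79  88
192  42  43  35  32  41  68  86 106 111  90  89  95  79  82  56  89
194  43  44  40  40  48  45  50  45  41  44  40  35  33  44  77  52
196  40  44  43  46  35  38  45  75  74  70  77  67 129  56  52  38
198  94  87  85  88 233 137 103  66  47  46  45  35 240  30  47  30
200 188 187 188 188 223 103  79  95 120 115 133 181 181  26  40  14
202 186 181 182 181 128 217 201 228 225 224 201 225 232 187 192 187
204 184 185 181 184 215 212 193 223 224 225 230 220 220 160 179 180
206 182 181 182 192 216 212 199 235 213 203 152 222 221 176 178 181
208 182 183 181 187 217 215 217  96 100  96 105 224 210 169 180 180
210 185 184 185 187 196 214 190 209 206 205 197 201 191 181 187 187
212 185 184 190 186 199 194 222 197 196 197 195 205 193 127 104  59
214 185 193  58  76 201 194 223 178 177 178 174 206
[... 4116 characters left out ...]
 230
298 242 240 239 237 245  61  65  64  68  73  67  54 156 185 184 178  80  96  44  34  93 232 228 234 109  97 107 133
300 238 235 234 241 244  23  66  64  68  79  62  32 179 192 191 187  63 166 244 243 251 231 230 212 112  98 117 110
302 243 241 240 241 240  61  23  11  31 156 253 218 196 198 197 188  53 171 245 247 243 233 226 235 116 148 111 108
304 241 241 243 239 244 248 242 246 247 245 246 222 210 205 203 177  44 167 250 246 248 233 227 203 113 111  98 101
306 242 240 242 241 243 243 246 244 245 246 245 221 214 210 209 162 214 217 225 222 217 217 218 197 121 104 102 101
308 242 242 241 242 243 244 244 247 245 245 244 191 217 214 213 155 212 215 216 216 212 207 204 193 199 199 194 191
```

```bash
python3 -c "
from plant import bot
print(bot.close_job())"
```

```text
the job is handed in; nothing more can be done
None
```

I handed the job in at about 64 s, with the frame, mount shut inside, lying upside down within about 3 mm of the board's centre by the camera numbers. The hand-in gave no verdict. The catch is inferred from a lift test, as I never saw it snap. The feet were not checked one by one. At the first attempt to stand it, the frame tipped back flat when released, so I stood it again, let go and took a fresh grip. The other tools were never touched on purpose.

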